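Code the bases of a batch of jam jars

TASK

Print the batch code on the jars standing on the paper sheet: set the coder's slider level with the pointer clip and stand every jar upright and centred on a print window of its own, and only then press the start button fully down and let it up. Afterwards pack all those jars upright in the carton and slide the setting slider fully back to its end stop beside the start button. Leave the bottle, mug and scissors where they are.

Things in the scene. Friction and masses are not known exactly. Their poses are not given: they have to be found in the camera images.
- jar0: One of the jam jars to be coded (all four are alike; two or three are present, None if absent): dark glass, white label, aluminium lid; round, 58 mm diameter (lid 54 mm, the top 17 mm), 75 mm tall, about 0.2 kg, standing upright on the table on the paper sheet at the start. Origin: centre of the underside, z up along the jar.
- jar1: One of the jam jars to be coded (all four are alike; two or three are present, None if absent): dark glass, white label, aluminium lid; round, 58 mm diameter (lid 54 mm, the top 17 mm), 75 mm tall, about 0.2 kg, standing upright on the table on the paper sheet at the start. Origin: centre of the underside, z up along the jar.
- jar2: One of the jam jars to be coded (all four are alike; two or three are present, None if absent): dark glass, white label, aluminium lid; round, 58 mm diameter (lid 54 mm, the top 17 mm), 75 mm tall, about 0.2 kg, standing upright on the table on the paper sheet at the start. Origin: centre of the underside, z up along the jar.
- jar3: One of the jam jars to be coded (all four are alike; two or three are present, None if absent): dark glass, white label, aluminium lid; round, 58 mm diameter (lid 54 mm, the top 17 mm), 75 mm tall, about 0.2 kg, standing upright on the table on the paper sheet at the start. Origin: centre of the underside, z up along the jar.
- coder: Base coder, a low fixed grey machine that prints upwards onto jar bottoms: 200 (x) by 340 mm (y), top 50 mm high. Origin: centre of its underside; -x faces the robot. Bed at the rear of the top, with three dark round windows in a row along y (x = 45 mm), inside a steel rim 8 mm high (inside x -5 to 92, y -159 to 159 mm). Front strip (x = -60 mm): slider, and start button at y = -100 mm.
- window0 (a point): Centre of print window 0, on the bed's face, 50 mm above the table; dark disc 54 mm in diameter (with its steel surround 66 mm), flush with the bed. Axes as the coder.
- window1 (a point): Centre of print window 1, on the bed's face, 50 mm above the table; dark disc 54 mm in diameter (with its steel surround 66 mm), flush with the bed. Axes as the coder.
- window2 (a point): Centre of print window 2, on the bed's face, 50 mm above the table; dark disc 54 mm in diameter (with its steel surround 66 mm), flush with the bed. Axes as the coder.
- setting (a joint): Setting slider, value in m: 0 at the end stop beside the start button (home), up to 0.100 at the other end; grows along the coder's +y. The black grip is at coder y = value, x = -60 mm. It needs about 1.5 N to slide and stays where it is left.
- setting_top (a point): Centre of the top face of the slider's black grip, 104.5 mm above the table. The grip is 20 mm long along the track (coder y), 28 mm across (coder x) and 40 mm tall; its underside is just above an aluminium track 40 mm wide and 14 mm high that stands on the housing's top.
- pointer: Small dark steel pointer clip fixed on the front edge of the coder's top beside the slider track (coder x = -91 mm): 16 mm along x, 12 mm wide, 10 mm high, thin nose towards the track. Origin: centre of its underside, 50 mm above the table; axes as the coder. The slider is set when the grip's centre is level with it along the coder's y.
- start (a joint): Start button travel in m: 0 up, 0.006 fully down (about 5 N); springs back by itself.
- start_top (a point): Centre of the top face of the black round start button, 34 mm in diameter, pressed straight down; 72 mm above the table when up. Its round steel housing is 50 mm in diameter and 12 mm high.
- carton: Shallow open cardboard carton tray, fixed, 200 by 200 mm outside, 28 mm high, walls and floor 5 mm thick. Origin: centre of its underside on the table. It has no dividers and holds up to four jars two by two.
- sheet: White paper sheet 210 by 210 mm lying on the table (1 mm), on which the jars stand at the start. Origin: its centre. It and the carton are on opposite sides of the coder.
- tall_bottle: Amber bottle, 60 mm diameter, 170 mm tall, standing beyond the coder; to be left alone. Origin: centre of its underside.
- pen_mug: White mug, 76 mm diameter, 85 mm tall, standing beyond the coder; to be left alone. Origin: centre of its underside.
- scissors: Scissors with black handles lying flat (10 mm high, about 165 mm long along its x) on the table beyond the coder; to be left alone. Origin: at the pivot, on the table.
Things that resemble listed ones, but are neither listed nor needed, are in the scene too. Leave any blue or purple look-alike of the jar3 alone.

How it is judged:
By the outcome, as a careful person would: the job done as asked, in the order asked, and still so for the second after the job is handed in, with the robot touching nothing.
Of jar0, jar1, jar2, jar3 only 2 to 3 are there at a start; the rules pass over those that are not, and their reading is None.
At some moment in a run one of jar0, jar1, jar2, jar3 may be knocked a few centimetres aside while the robot is not near it.
It also fails if it takes over 210 s, if anything falls off the work surface, if the arm or the gripper's body presses on something with over 40 N, if the wrist force passes 120 N, or if a joint passes its speed limit or range.

ROBOT

A 6-joint arm with a two-finger parallel gripper is mounted at the origin on the work surface. World frame = base frame: x ahead of the robot, y to its left, z up, the work surface at z = 0. Lengths are in m, angles in degrees, forces in N, time in s.
With the tool pointing down it reaches from about 0.25 to 0.725 m from the base axis. Payload 9.7 kg.
Tool frame: the origin (TCP) lies midway between the tips of the shut fingers; the grasp point (between the pads) lies bot.hold_point_z behind it (bot.hold_point_z is the distance from the TCP to the grasp point, in m); z points along the fingers, y is the line along which they close (so a half turn about z gives the same grasp; the last joint's range is limited). The gripper opens to 85 mm and grips with 20 to 120 N. Pads are 22 mm wide; open, the fingers measure 114 mm over their backs; the gripper's body (76 mm by 85 mm) begins 54 mm behind the grasp point. The pads swing forward as they close: fully open they stand 13 mm farther back than shut.
Start: joints at [-67.38, 4.979, 10.078, 95.1, 0, 90], TCP at [0.212, -0.508, 0.197] pointing down, gripper open.
Joint ranges: [-179.16, 179.16], [-48.56, 103.87], [-65.8, 70.77], [-126.05, 130.52], [-82.76, 87.17], [-180, 180]. Speed limits (degrees/s): [127.2, 127.2, 147.25, 180, 180, 180].

INTERFACE

Orientations are given as [roll, pitch, yaw] about the fixed x, y, z axes, in that order (R = Rz(yaw) Ry(pitch) Rx(roll)).
In Python, from workcell import bot, camera, camera_model, ticket gives the robot as it stands.
- The arm moves only by the tool send_rows, never from a script. Its argument "targets" is text: rows parted by semicolons, each of 5 numbers parted by spaces: the shift along the tool's x, y, z in mm, then the turn about the tool's z in degrees, then the closure in counts, from 0 (fully open) to 255 (shut). A call has 1 to 20 rows; each row is the pose to reach, as a shift and turn from the pose commanded when the call began, along the tool's axes at that moment; what a row does not reach only later rows make up. A row lasts 1/8 s, in which the tool goes at most 62.5 mm and 10.7 degrees, less where a joint would pass 70% of its speed; a pose out of reach is approached as far as the arm can. A call with a gripper value outside its range is refused whole. The fingers move at their own pace and stop on an object; "newtons" is the grip in N (left out, the last holds). Time passes only in rows, so rows that repeat a pose let the fingers close. It gives the time, the measured TCP pose, the force, the opening and the grip force at its end, in the units of the state.
- bot.get_obs(): the state, without advancing time (a new reading comes with each control period).
- camera(name): name is "scene" or "side" or "wrist"; returns the picture (420x560x3 uint8, blue, green, red); there is no depth.
- camera_model(name): a dict with "K" (3x3 intrinsics, pixels), "pose" (4x4, takes a point from camera to world coordinates); the wrist camera has in their place "T_tool_cam" (4x4, takes a point from camera to tool coordinates, whose origin is the TCP and whose axes are the flange's). Camera axes: x right, y down, z forward; pixel columns grow to the right and rows downward; lengths in m; the calibration is good to about 2 mm. The wrist camera is an equidistant fisheye: a pixel r from the principal point sees the ray r / f radians off the axis. A picture is of the moment at which its call begins: read the wrist's pose just before it. camera_model takes no time and is no camera call.
- ticket.job_done(): hands the job in; it is judged then, once.
The state is a dict: "time": time; "q": joint angles; "qd": joint speeds; "joint_efforts": joint torques, N m; "ee_pos": TCP position; "tcp_rot": TCP orientation; "wrist_force": force on the tool from outside, world axes, zero at the start; "torque": the same for the moment, N m; "opening": finger opening in m; "grasp_force": force on a finger pad.
Only numpy, scipy, OpenCV 4.12 (cv2) and the standard library are available. Lean on these libraries where they do the work, as an engineer would, in place of code of your own. Each camera call takes 0.05 s, during which the arm holds its last target. There are 200 camera calls.

## Working session

There is one attempt and no reset: what is moved stays moved. The work goes in short steps, Python scripts to look and compute and a tool call to move; the robot and the scene stay as the last step left them, time stands still between calls to the robot, and variables do not carry over. Pictures are saved under pics/ and viewed, at most 14 in all, crops included, and the job is handed in when it is done.

Besides the shell and the picture viewer there is one more tool, called after "Emit:" as name(argument=value, ...) on one line, values as JSON. send_rows: Moves the arm, as the interface text tells. Its arguments: {"type":"object","properties":{"targets":{"type":"string"},"newtons":{"type":"number"}},"required":["targets"]}

```bash
mkdir -p pics; ls
cat > h.py <<'E'
import numpy as np, cv2
from workcell import bot, camera, camera_model, ticket
from scipy.spatial.transform import Rotation as R
def snap(n,f):
    o=bot.get_obs(); im=camera(n); cv2.imwrite('pics/'+f+'.png',im); np.save('pics/'+f+'.npy',np.r_[o['ee_pos'],o['tcp_rot']]); return im
def ray(n,uv,pose=None):
    m=camera_model(n);K=np.array(m['K']);u,v=uv
    x=np.array([(u-K[0,2])/K[0,0],(v-K[1,2])/K[1,1]])
    if n=='wrist':
        r=np.linalg.norm(x);d=np.r_[x/max(r,1e-9)*np.sin(r),np.cos(r)]
        T=np.eye(4);T[:3,:3]=R.from_euler('xyz',pose[3:],degrees=True).as_matrix();T[:3,3]=pose[:3];T=T@np.array(m['T_tool_cam'])
    else: d=np.r_[x,1];T=np.array(m['pose'])
    return T[:3,3],T[:3,:3]@d/np.linalg.norm(d)
def onz(n,uv,z,pose=None):
    c,d=ray(n,uv,pose);return c+d*(z-c[2])/d[2]
def tri(*rs):
    A=0;b=0
    for c,d in rs: P=np.eye(3)-np.outer(d,d);A=A+P;b=b+P@c
    p=np.linalg.solve(A,b);return p,[round(float(np.linalg.norm((np.eye(3)-np.outer(d,d))@(p-c)))*1000,1) for c,d in rs]
def proj(n,p,pose=None):
    m=camera_model(n);K=np.array(m['K'])
    if n=='wrist':
        T=np.eye(4);T[:3,:3]=R.from_euler('xyz',pose[3:],degrees=True).as_matrix();T[:3,3]=pose[:3];T=T@np.array(m['T_tool_cam'])
    else: T=np.array(m['pose'])
    c=T[:3,:3].T@(np.array(p)-T[:3,3])
    if n=='wrist':
        r=np.linalg.norm(c[:2]);x=c[:2]/r*np.arctan2(r,c[2])
    else: x=c[:2]/c[2]
    return np.array([x[0]*K[0,0]+K[0,2],x[1]*K[1,1]+K[1,2]])
E
python3 - <<'E'
from h import *
np.set_printoptions(precision=3,suppress=True)
for n in('scene','side','wrist'): snap(n,n+'0'); print(camera_model(n))
o=bot.get_obs();print(o, bot.hold_point_z)
E
```

```text
pics
{'K': array([[413.861,   0.   , 280.273],
       [  0.   , 413.861, 206.974],
       [  0.   ,   0.   ,   1.   ]]), 'pose': array([[ 0.403,  0.709, -0.579,  1.198],
       [ 0.915, -0.303,  0.266, -0.358],
       [ 0.013, -0.637, -0.771,  0.938],
       [ 0.   ,  0.   ,  0.   ,  1.   ]])}
{'K': array([[490.154,   0.   , 279.154],
       [  0.   , 490.154, 216.042],
       [  0.   ,   0.   ,   1.   ]]), 'pose': array([[-0.992, -0.086,  0.095,  0.459],
       [-0.128,  0.664, -0.737,  0.801],
       [ 0.001, -0.743, -0.669,  0.889],
       [ 0.   ,  0.   ,  0.   ,  1.   ]])}
{'K': array([[325.192,   0.   , 279.606],
       [  0.   , 325.192, 206.411],
       [  0.   ,   0.   ,   1.   ]]), 'T_tool_cam': array([[ 0.   , -0.95 , -0.314,  0.081],
       [ 1.   , -0.   ,  0.001,  0.001],
       [-0.001, -0.314,  0.95 , -0.177],
       [ 0.   ,  0.   ,  0.   ,  1.   ]])}
{'time': 0.15, 'q': array([-67.382,   5.005,  10.047,  95.097,   0.001,  89.999]), 'qd': array([ 0.063, -0.072,  0.12 , -0.032, -0.02 , -0.023]), 'joint_efforts': array([  0.002, -52.076,  46.504,   0.014,   0.   ,  -0.   ]), 'ee_pos': array([ 0.211, -0.508,  0.197]), 'tcp_rot': array([-179.945,   -0.001,   22.62 ]), 'wrist_force': array([-0.087,  0.326, -0.389]), 'torque': array([-0.029,  0.011,  0.001]), 'grasp_force': 0.0, 'opening': 0.0854728207416479} 0.0187
```

View pics/scene0.png

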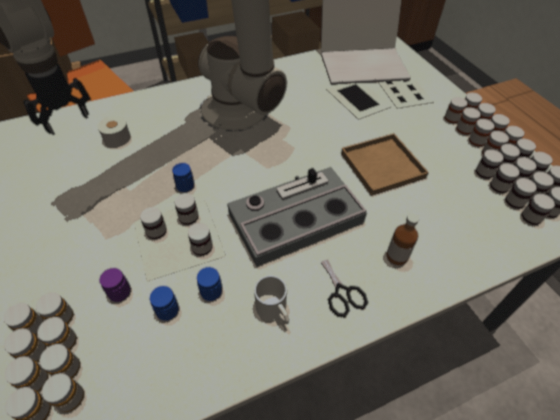

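View pics/side0.png

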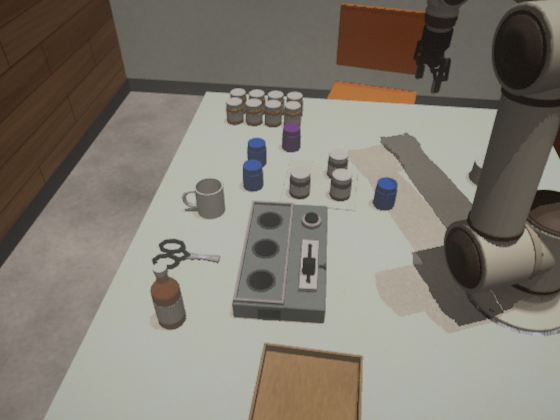

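The scene picture shows three white-label jars on the sheet, at (153,222), (187,208) and (200,238). The blue jars at (183,178), (164,303) and (209,284), the purple one at (115,285) and the crate-like groups at both edges are not on the sheet. The coder is at about (297,213), with the slider grip at (312,177) and the carton at (384,163). Next I'll triangulate roughly and make one enlarged crop.

Run:
```python
from h import *
np.set_printoptions(precision=3,suppress=True)
pts={'jA':((152,214),(338,156)),'jB':((186,201),(341,176)),'jC':((200,231),(300,174)),
'w0':((271,232),(270,220)),'w1':((304,219),(266,248)),'w2':((336,207),(261,280)),'btn':((255,201),(312,217)),'grip':((312,172),(309,262)),'ptr':((297,178),(323,267))}
for k,(a,b) in pts.items(): print(k,*tri(ray('scene',a),ray('side',b)))
for k,a in {'c1':(342,160),'c2':(397,136),'c3':(426,176),'c4':(372,191)}.items(): print(k,onz('scene',a,.028))
for k,a in {'s1':(135,222),'s2':(204,202),'s3':(222,257),'s4':(144,274)}.items(): print(k,onz('scene',a,.001))
a=cv2.imread('pics/scene0.png')[150:270,110:350];b=cv2.imread('pics/side0.png')[130:325,220:410]
a=cv2.resize(a,None,fx=2.5,fy=2.5,interpolation=2);b=cv2.resize(b,None,fx=600/195*.98,fy=600/195*.98,interpolation=2)[:600]
cv2.imwrite('pics/a.png',cv2.resize(cv2.imread('pics/scene0.png')[150:270,110:350],(800,400),interpolation=2))
cv2.imwrite('pics/b.png',cv2.resize(cv2.imread('pics/side0.png')[130:325,220:410],(570,585),interpolation=2))
```

```text
jA [ 0.438 -0.382  0.071] [2.4, 2.4]
jB [ 0.427 -0.288  0.07 ] [1.1, 1.1]
jC [ 0.539 -0.282  0.07 ] [0.9, 0.9]
w0 [ 0.599 -0.108  0.047] [0.2, 0.2]
w1 [ 0.594 -0.009  0.048] [0.2, 0.2]
w2 [0.591 0.092 0.048] [0.2, 0.2]
btn [ 0.494 -0.113  0.065] [1.1, 1.1]
grip [0.486 0.067 0.096] [1.6, 1.6]
ptr [0.454 0.038 0.053] [2.1, 2.1]
c1 [0.416 0.212 0.028]
c2 [0.387 0.438 0.028]
c3 [0.578 0.415 0.028]
c4 [0.566 0.23  0.028]
s1 [ 0.383 -0.436  0.001]
s2 [ 0.389 -0.235  0.001]
s3 [ 0.592 -0.248  0.001]
s4 [ 0.562 -0.448  0.001]
```

View pics/a.png

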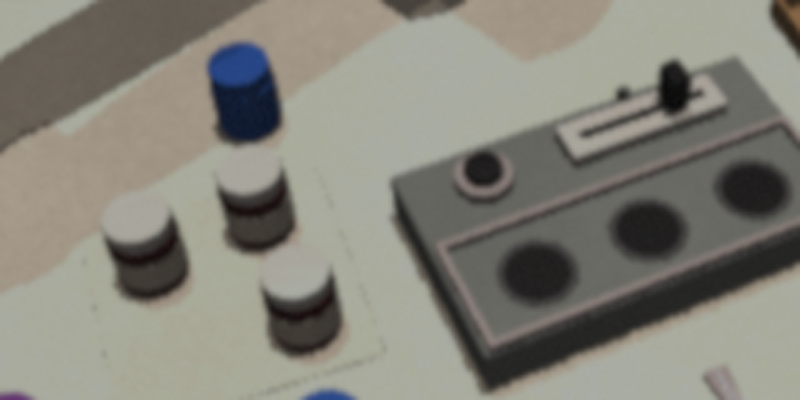

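View pics/b.png

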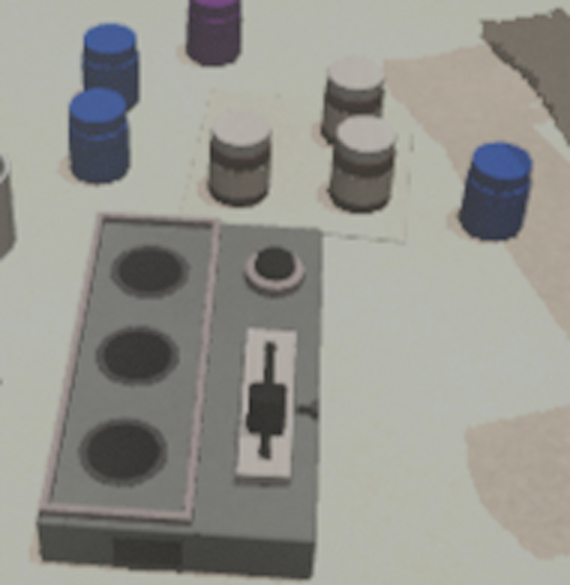

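Confirmed: the three white-labelled jars with aluminium lids on the sheet are the targets. In the side crop the pointer (308,408) is beside the grip (267,408). I'll move the wrist camera over the sheet for a near view.

Emit:
send_rows(targets="0 0 -53 0 0;346 -81 -53 20.3 0;346 -81 -53 20.3 0;346 -81 -53 20.3 0;346 -81 -53 20.3 0;346 -81 -53 20.3 0;346 -81 -53 20.3 0;346 -81 -53 20.3 0;346 -81 -53 20.3 0;346 -81 -53 20.3 0")

```text
time: 1.4
ee_pos: [0.4989, -0.3006, 0.2505]
tcp_rot: [180.0, 0.0, 2.2]
wrist_force: [0.1, -0.2, -0.5]
opening: 0.0856
grasp_force: 0.0
```

Run:
```python
from h import *
snap('wrist','w1');print(np.load('pics/w1.npy').round(4),bot.get_obs()['time'])
```

```text
[ 4.989000e-01 -3.006000e-01  2.505000e-01  1.799888e+02  5.000000e-04
  2.237400e+00] 1.45
```

View pics/w1.png

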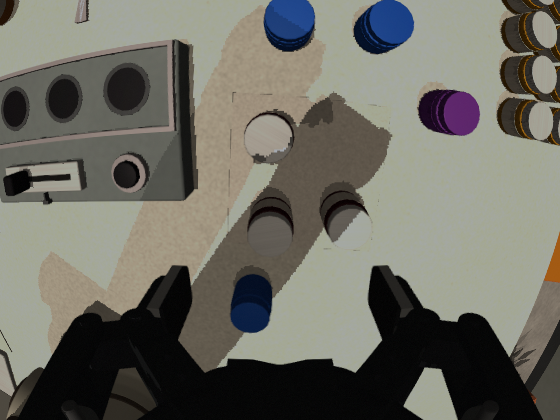

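The wrist picture shows the lids at about A (349,226), B (270,235) and C (268,136). The pointer is at (46,199), the grip at (17,182) and the button at (128,174). I'll take a second view over the coder.

Emit:
send_rows(targets="0 -250 0 0 0;0 -250 0 0 0;0 -250 0 0 0;0 -250 0 0 0;0 -250 0 0 0;0 -250 0 0 0")

```text
time: 2.2
ee_pos: [0.4895, -0.0506, 0.2506]
tcp_rot: [180.0, -0.0, 2.3]
wrist_force: [-0.2, 1.0, 0.2]
opening: 0.0856
grasp_force: 0.0
```

Run:
```python
from h import *
snap('wrist','w2');print(np.load('pics/w2.npy').round(4))
```

```text
[ 4.895000e-01 -5.060000e-02  2.506000e-01  1.799803e+02 -3.440000e-02
  2.309900e+00]
```

View pics/w2.png

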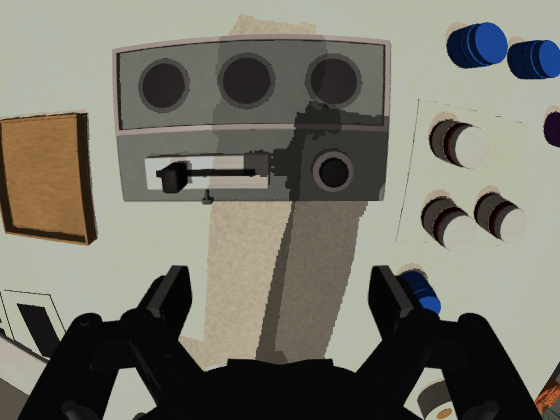

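Run:
```python
from h import *
np.set_printoptions(precision=4,suppress=True)
P1,P2=np.load('pics/w1.npy'),np.load('pics/w2.npy')
for f in('w1','w2'):
    g=cv2.imread(f'pics/{f}.png').max(2)
    m=(g<52).astype(np.uint8)[:215]; m=cv2.morphologyEx(m,cv2.MORPH_OPEN,np.ones((3,3)))
    for c in cv2.findContours(m,0,2)[0]:
        if 80<cv2.contourArea(c)<4000: 
            e=cv2.minAreaRect(c);print(f,np.round(e[0],1),np.round(e[1],1))
W=lambda a,b:tri(ray('wrist',a,P1),ray('wrist',b,P2))
for k,a,b in [('A',(349,226),(508,224)),('B',(270,235),(455,231)),('C',(268,136),(467,146)),('ptr',(46,197),(208,197)),('btn',(128,174),(333,172)),('w0',(127,89),(333,82)),('w1',(64,98),(246,80))]: print(k,*W(a,b))
for k,b in [('w0',(333,82)),('w1',(246,80)),('w2',(164,84))]: print(k,onz('wrist',b,.05,P2))
print('ptr',onz('wrist',(208,198),.055,P2))
# jars from scene/side: check
for k,a in dict(A=(349,226),B=(270,235),C=(268,136)).items(): print(k,onz('wrist',a,.076,P1))
a=cv2.imread('pics/w2.png');b=cv2.imread('pics/w1.png')
a1=cv2.resize(a[130:210,135:255],(480,320),interpolation=2);a2=cv2.resize(b[100:260,235:385],(300,320),interpolation=2)
cv2.imwrite('pics/c.png',np.hstack([a1,a2]))
```

```text
w1 [271.  205.5] [17. 40.]
w1 [339.9 201.5] [22.9 43.6]
w1 [ 35.5 177.4] [21.6 66.2]
w1 [126. 174.] [25.5 25.5]
w1 [ 82.2 173.4] [27.8  5.9]
w1 [555.4 124.9] [ 5.9 28.4]
w1 [526.  116.9] [ 9.6 31.7]
w1 [500.5 114.3] [ 7.2 27.2]
w1 [519.  116.5] [ 8.2 34.9]
w1 [443.8 108.6] [12. 38.]
w1 [ 14.5 108.5] [35. 23.]
w1 [430.2 109.8] [22.7 40.2]
w1 [63.  98.5] [39. 30.]
w1 [126.  89.] [42. 38.]
w1 [521.8  74.8] [31.4  7.7]
w1 [529.5  72.5] [31.  9.]
w1 [185.  118.9] [154.2  11.5]
w1 [290.3  43.7] [13.  38.4]
w1 [367.   39.6] [43.9 19.2]
w1 [523.5  32.2] [34.2  8.6]
w1 [530.9  30.7] [33.   9.2]
w1 [ 6.5 12. ] [24. 13.]
w2 [451.5 210.5] [ 7. 23.]
w2 [502.  206.7] [ 9.5 25.6]
w2 [205.  170.4] [29.7 96.9]
w2 [333.2 172.3] [29.  28.3]
w2 [  1.4 180.4] [68.6  8.1]
w2 [290.6 157.9] [44.9 78.5]
w2 [451.2 139.2] [15.  40.3]
w2 [ 84. 164.] [100.8  10.2]
w2 [551.5 129.5] [33. 15.]
w2 [317.5 113.5] [21. 45.]
w2 [163.5  85.5] [43. 41.]
w2 [333.  81.] [44. 46.]
w2 [246.5  80.5] [45. 47.]
w2 [520.3  60.8] [36.6 24.9]
w2 [537.7  59. ] [35.5 11. ]
w2 [458.3  49.9] [39.8 21.8]
w2 [475.5  46.8] [37.3 11.1]
A [ 0.4361 -0.3899  0.0593] [0.5, 0.5]
B [ 0.4233 -0.2927  0.0614] [1.1, 1.1]
C [ 0.5411 -0.2868  0.0619] [1.0, 1.0]
ptr [0.4584 0.0336 0.0578] [1.0, 1.0]
btn [ 0.4943 -0.1134  0.0608] [0.1, 0.1]
w0 [ 0.5993 -0.1089  0.046 ] [0.3, 0.3]
w1 [ 0.5963 -0.0085  0.0467] [0.1, 0.1]
w0 [ 0.5986 -0.1083  0.05  ]
w1 [ 0.5962 -0.0089  0.05  ]
w2 [0.5931 0.0896 0.05  ]
ptr [0.4552 0.0343 0.055 ]
A [ 0.443  -0.3857  0.076 ]
B [ 0.4284 -0.2929  0.076 ]
C [ 0.5436 -0.2872  0.076 ]
```

View pics/c.png

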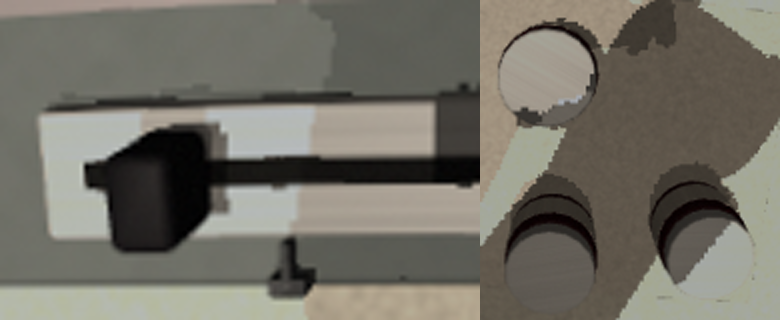

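The crop shows the grip's top face at wrist-picture pixel (170,181), the pointer at (207.5,196), and lids C (268.5,136), B (270,234) and A (349,228).

Run:
```python
from h import *
np.set_printoptions(precision=4,suppress=True)
P1,P2=np.load('pics/w1.npy'),np.load('pics/w2.npy')
print('grip',onz('wrist',(170,181),.1045,P2))
for z in(.05,.055,.06): print('ptr',onz('wrist',(207.5,195),z,P2),onz('wrist',(46,197),z,P1))
for k,a in dict(A=(349,228),B=(270,234),C=(268.5,136)).items():
  print(k,onz('wrist',a,.076,P1), onz('scene',dict(A=(152,213.5),B=(186,200),C=(199,230))[k],.076), onz('side',dict(A=(338,156),B=(341,175.5),C=(300,174))[k],.076))
```

```text
grip [0.4879 0.0649 0.1045]
ptr [0.4575 0.0359 0.05  ] [0.4569 0.0403 0.05  ]
ptr [0.459  0.0348 0.055 ] [0.4585 0.0359 0.055 ]
ptr [0.4605 0.0337 0.06  ] [0.4601 0.0314 0.06  ]
A [ 0.4405 -0.386   0.076 ] [ 0.4378 -0.383   0.076 ] [ 0.4396 -0.3716  0.076 ]
B [ 0.4297 -0.2929  0.076 ] [ 0.4274 -0.2876  0.076 ] [ 0.4278 -0.2803  0.076 ]
C [ 0.5436 -0.2877  0.076 ] [ 0.5392 -0.2844  0.076 ] [ 0.5394 -0.2727  0.076 ]
```

Emit:
send_rows(targets="3 -60 0 0 0;3 -115.5 30 0 0;3 -115.5 90 0 0;3 -115.5 140 0 0;3 -115.5 175 0 0;3 -115.5 175 0 0;3 -115.5 175 0 255;3 -115.5 175 0 255;3 -115.5 175 0 255;3 -115.5 175 0 255;3 -115.5 175 0 255;3 -115.5 175 0 255;3 -115.5 175 0 255;3 -115.5 175 0 255", newtons=20)

```text
time: 4.0
ee_pos: [0.4896, 0.0418, 0.0752]
tcp_rot: [-179.0, 0.0, 4.3]
wrist_force: [-0.2, -0.1, 0.5]
opening: -0.0002
grasp_force: 0.0
```

Run:
```python
from h import *
np.set_printoptions(precision=4,suppress=True)
im=snap('wrist','w3');o=bot.get_obs();print(o)
s=camera('side');cv2.imwrite('pics/d.png',np.hstack([cv2.resize(im,(440,330)),cv2.resize(s[160:340,180:360],(330,330))]))
```

```text
{'time': 4.05, 'q': array([  4.1979,  -3.6661, -12.1401,  81.5469,   1.0477, 179.9402]), 'qd': array([ 0.0307, -0.0241,  0.0455, -0.0676,  0.0577, -0.0324]), 'joint_efforts': array([  0.0074, -42.8704,  46.9264,   0.0059,   0.0598,   0.    ]), 'ee_pos': array([0.4897, 0.0418, 0.0752]), 'tcp_rot': array([-178.9523,    0.0198,    4.2578]), 'wrist_force': array([-0.053 ,  0.1425,  0.3601]), 'torque': array([ 0.0322, -0.005 , -0.0064]), 'grasp_force': 0.0, 'opening': -0.0002660508067304424}
```

View pics/d.png

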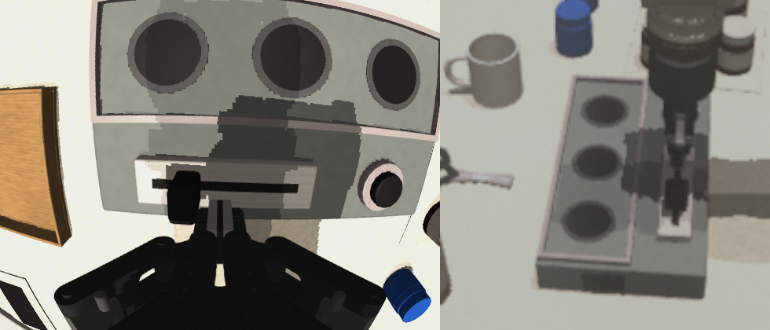

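Joint 6 reached its 180° limit, so the tool went short and closed beside the grip. I'll lift and use the half-turn, with yaw near 182.

Emit:
send_rows(targets="0 0 -60 0 0;0 0 -100 -10 0;0 0 -100 -20 0;0 0 -100 -180 0;0 0 -100 -180 0;0 0 -100 -180 0;0 0 -100 -180 0;0 0 -100 -180 0;0 0 -100 -180 0;0 0 -100 -180 0;0 0 -100 -180 0;0 0 -100 -180 0;0 0 -100 -180 0;0 0 -100 -180 0;0 0 -100 -180 0;0 0 -100 -180 0;0 0 -100 -180 0;0 0 -100 -180 0;0 0 -100 -180 0;0 0 -100 -180 0")

```text
time: 6.6
ee_pos: [0.4899, 0.0399, 0.1753]
tcp_rot: [179.0, -0.0, -176.0]
wrist_force: [0.6, 0.2, -0.3]
opening: 0.0854
grasp_force: 0.0
```

Run:
```python
from h import *
np.set_printoptions(precision=4,suppress=True)
im=snap('wrist','w4');o=bot.get_obs();print(o['ee_pos'],o['tcp_rot'],o['q'])
```

```text
[0.4899 0.0399 0.1753] [ 178.9513   -0.0198 -175.9242] [ 3.9812 -3.4196 -0.8676 92.5735  1.0487 -0.0946]
```

View pics/w4.png

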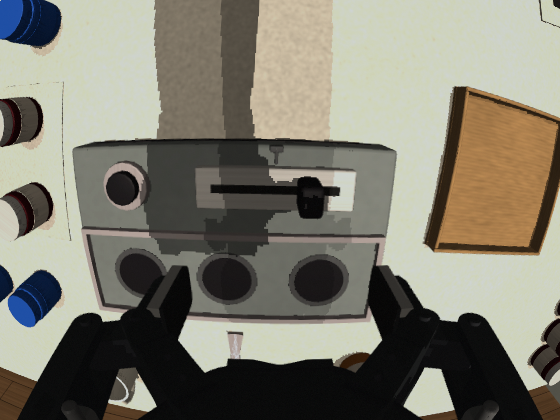

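The half-turned view shows the pointer at (277,153), the grip's top face at about (312,201) and the button at (122,187).

```bash
cat >> h.py <<'E'
def go(t,yaw=None,o=None):
    o=o or bot.get_obs();p=np.array(o['ee_pos']);r=np.array(o['tcp_rot'])
    d=R.from_euler('xyz',r,degrees=True).as_matrix().T@(np.array(t)-p)*1000
    tr=0 if yaw is None else -((yaw-r[2]+180)%360-180)
    return d.round(1),round(tr,1)
E
python3 - <<'E'
from h import *
np.set_printoptions(precision=4,suppress=True)
P=np.load('pics/w4.npy')
print('grip',onz('wrist',(312,200),.1045,P),'ptr',onz('wrist',(277,153),.055,P),'btn',onz('wrist',(122,188),.072,P))
for a in((139,271),(228,278),(319,276)): print(onz('wrist',a,.05,P))
print(go((.489,.066,.076),-178.1))
E
```

```text
grip [0.4846 0.0662 0.1045] ptr [0.4565 0.0367 0.055 ] btn [ 0.4937 -0.1101  0.072 ]
[ 0.5967 -0.1104  0.05  ]
[ 0.5946 -0.007   0.05  ]
[0.5858 0.091  0.05  ]
(array([-1. , 24.2, 99.7]), np.float64(2.2))
```

Emit:
send_rows(targets="-1 24 0 2 0;-1 24 0 2 0;-1 24 50 2 0;-1 24 85 2 0;-1 24 100 2 0;-1 24 100 2 0;-1 24 100 2 255;-1 24 100 2 255;-1 24 100 2 255;-1 24 100 2 255;-1 24 100 2 255;-1 24 100 2 255;-1 24 100 2 255", newtons=20)

```text
time: 8.28
ee_pos: [0.4889, 0.0658, 0.0757]
tcp_rot: [179.0, -0.1, -177.7]
wrist_force: [-0.4, 1.2, -0.3]
opening: -0.0
grasp_force: 0.0
```

Run:
```python
from h import *
im=snap('wrist','w5');s=snap('side','s5');c=snap('scene','sc5')
cv2.imwrite('pics/e.png',np.hstack([cv2.resize(im[100:380,130:430],(375,350)),cv2.resize(s[200:320,230:350],(350,350),interpolation=2)]))
```

```text
(no output)
```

View pics/e.png

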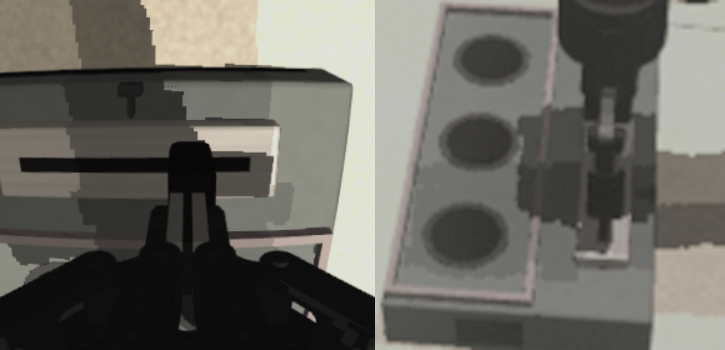

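Run:
```python
from h import *
P=np.load('pics/w5.npy')
f=lambda p:((p-[130,100])*1.25).round()
print('tcp',f(proj('wrist',P[:3],P)),'griptop',f(proj('wrist',[.488,.066,.1045],P)),f(proj('wrist',[.488,.066,.0645],P)))
g=lambda p:((p-[230,200])*350/120+[375,0]).round()
print('side tcp',g(proj('side',P[:3])),g(proj('side',[.488,.066,.1045])),g(proj('side',[.488,.066,.0645])))
```

```text
tcp [188. 176.] griptop [190. 202.] [188. 165.]
side tcp [602. 197.] [605. 171.] [603. 207.]
```

Run:
```python
from h import *
for f,y in(('w2',.065),('w4',.066),('w5',.066)):
    P=np.load(f'pics/{f}.npy'); im=cv2.imread(f'pics/{f}.png')
    q=[proj('wrist',[.488+sx*.014,y+sy*.010,z],P) for z in(.0655,.1045) for sx in(-1,1) for sy in(-1,1)]
    for i,p in enumerate(q): cv2.circle(im,tuple(np.round(p).astype(int)),1,(0,0,255) if i<4 else (0,255,0),-1)
    c=np.mean(q,0).astype(int); k=im[c[1]-50:c[1]+50,c[0]-50:c[0]+50]
    cv2.imwrite(f'pics/k{f}.png',cv2.resize(k,(260,260),interpolation=0))
cv2.imwrite('pics/k.png',np.hstack([cv2.imread(f'pics/k{f}.png') for f in('w2','w4','w5')]))
```

```text
(no output)
```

View pics/k.png

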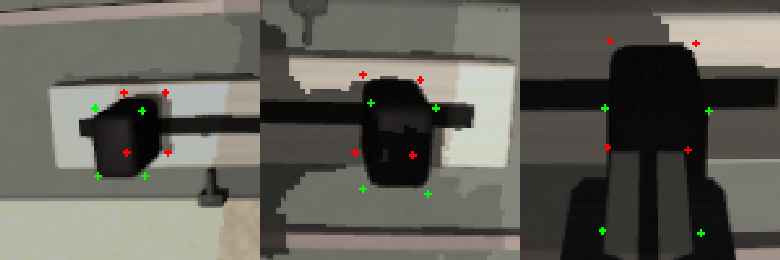

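Run:
```python
from h import *
a,b=cv2.imread('pics/w3.png'),cv2.imread('pics/w5.png')
cv2.imwrite('pics/f.png',np.hstack([cv2.resize(i[200:330,200:360],(400,325),interpolation=0) for i in(a,b)]).astype(np.uint8))
d=cv2.absdiff(a,b).max(2);print(d[250:330:10,230:330:10])
o=bot.get_obs();print(o['opening'],o['grasp_force'],o['wrist_force'],o['time'])
```

```text
[[ 68  66  70  10  79  80  78  82   8   7]
 [ 37  36  40 169   7   4   7  79  36  35]
 [ 37  38  18   4   7   2   7   6  57  69]
 [ 39  38   3   3   7   4   7   3   4  25]
 [177 181   2   4   7   3   7   3   3  49]
 [185 181   6   4   2   3   4   2   2  30]
 [  3   5   5   3   3   2   3   3   4   2]
 [  5   3   3   4   3   3   5   2   4   2]]
-3.93502153383227e-05 0.0 [-0.50020899  0.40027423  0.93892899] 8.425
```

View pics/f.png

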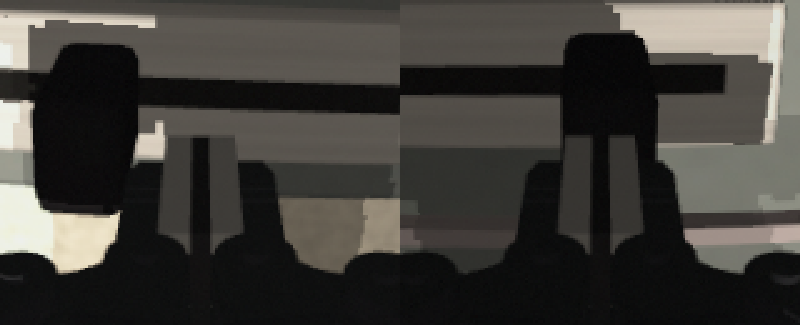

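Run:
```python
from h import *
P=np.load('pics/w5.npy');Rm=R.from_euler('xyz',P[3:],degrees=True).as_matrix()
for t in [(0,0,0),(11,0,0),(-11,0,0),(11,0,-20),(11,0,-30),(0,0,-20),(0,0,-30),(0,0,-40)]: print(t,proj('wrist',P[:3]+Rm@(np.array(t)/1000),P).round())
print(onz('wrist',(280,254),.1045,P),P)
```

```text
(0, 0, 0) [281. 241.]
(11, 0, 0) [281. 223.]
(-11, 0, 0) [281. 257.]
(11, 0, -20) [281. 237.]
(11, 0, -30) [281. 245.]
(0, 0, -20) [281. 256.]
(0, 0, -30) [281. 265.]
(0, 0, -40) [281. 274.]
[0.48342077 0.06470441 0.1045    ] [ 4.88883092e-01  6.57911817e-02  7.56760363e-02  1.78953035e+02
 -5.96351284e-02 -1.77744299e+02]
```

The shut fingers appear about 35 mm nearer the camera than the stated TCP, so the tips seem to be passing above the grip. I'll test this safely: open, go 13 mm lower (still clear of the track either way) and close.

Emit:
send_rows(targets="0 0 0 0 0;0 0 0 0 0;0 0 0 0 0;0 0 0 0 0;0 0 0 0 0;0 0 0 0 0;0 0 8 0 0;0 0 13 0 0;0 0 13 0 0;0 0 13 0 255;0 0 13 0 255;0 0 13 0 255;0 0 13 0 255;0 0 13 0 255;0 0 13 0 255")

```text
time: 10.3
ee_pos: [0.489, 0.0661, 0.063]
tcp_rot: [178.9, -0.0, -177.7]
wrist_force: [-0.8, 0.1, 2.2]
opening: 0.0191
grasp_force: 23.9
```

It gripped at an opening of 19 mm, so the real tips are about 35 mm above the reported TCP and I'll allow for that. Now I'll slide to the pointer, release and rise.

Emit:
send_rows(targets="0 -10 0 0 255;0 -20 0 0 255;0 -30 0 0 255;0 -30 0 0 255;0 -30 0 0 255;0 -30 0 0 0;0 -30 0 0 0;0 -30 0 0 0;0 -30 0 0 0;0 -30 0 0 0;0 -30 -50 0 0;0 -30 -100 0 0;0 -30 -100 0 0;0 -30 -100 0 0")

```text
time: 12.05
ee_pos: [0.4902, 0.0342, 0.1617]
tcp_rot: [179.0, -0.1, -177.7]
wrist_force: [0.2, -1.2, -0.4]
opening: 0.0854
grasp_force: 0.0
```

Run:
```python
from h import *
np.set_printoptions(precision=4,suppress=True)
im=snap('wrist','w6');P=np.load('pics/w6.npy');print(P)
cv2.imwrite('pics/g.png',np.hstack([cv2.resize(im[100:300,180:380],(600,600),interpolation=2)]))
```

```text
[   0.4902    0.0342    0.1617  178.9554   -0.0707 -177.7462]
```

View pics/g.png

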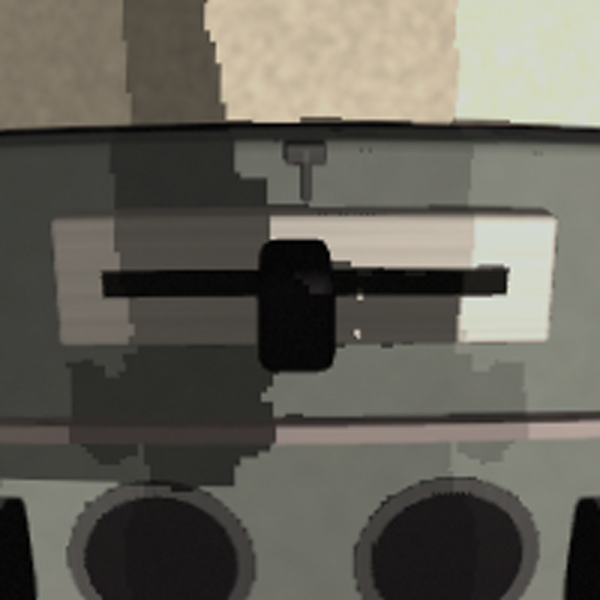

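The crop shows the pointer at crop x≈306 and the grip's front-bottom edge at ≈294, so the slider is a few mm short. I'll put a number on it.

Run:
```python
from h import *
np.set_printoptions(precision=4,suppress=True)
P=np.load('pics/w6.npy')
q=lambda x,y,z:onz('wrist',(180+x/3,100+y/3),z,P)
f=lambda n,v:print(n,v,'coder-y',round(v[1]+.031*v[0],4))
f('ptr',q(305,150,.06));f('nose',q(306,190,.055));f('gripbot',q(294,243,.0655));f('gripbotL',q(260,245,.0655));f('gripbotR',q(329,245,.0655))
f('toparL',q(259,365,.1045));f('topR',q(335,365,.1045))
f('slotL',q(102,283,.064));f('slotR',q(508,281,.064))
g=cv2.imread('pics/w6.png').max(2);m=(g<42).astype(np.uint8)*255
for c in cv2.findContours(m,0,2)[0]:
    if cv2.contourArea(c)>800: M=cv2.moments(c);u=(M['m10']/M['m00'],M['m01']/M['m00']);print(np.round(u,1),cv2.contourArea(c),onz('wrist',u,.05,P))
for w in((235-.5,286),(329,284)): print(onz('wrist',w,.05,P))
```

```text
ptr [0.451  0.0357 0.06  ] coder-y 0.0496
nose [0.4636 0.0366 0.055 ] coder-y 0.051
gripbot [0.4773 0.0334 0.0655] coder-y 0.0482
gripbotL [0.4783 0.0237 0.0655] coder-y 0.0385
gripbotR [0.4776 0.0435 0.0655] coder-y 0.0583
toparL [0.5003 0.0248 0.1045] coder-y 0.0403
topR [0.4996 0.0443 0.1045] coder-y 0.0598
slotL [ 0.4916 -0.0229  0.064 ] coder-y -0.0077
slotR [0.4868 0.0977 0.064 ] coder-y 0.1128
[233.4 286.8] 1637.5 [ 0.5955 -0.0086  0.05  ]
[328.3 285.6] 1613.0 [0.5913 0.0908 0.05  ]
[275.7 366.6] 38513.0 [0.7141 0.0396 0.05  ]
[278.8 198.3] 1843.0 [0.4976 0.0351 0.05  ]
[122.  196.1] 861.0 [ 0.5   -0.121  0.05 ]
[229.4 144.9] 1007.5 [ 0.4491 -0.011   0.05  ]
[ 0.5945 -0.0074  0.05  ]
[0.5893 0.0913 0.05  ]
```

Several estimates agree that it is about 1.5 mm short, so I'll regrip and nudge it.

Emit:
send_rows(targets="0 1.5 50 0 0;0 1.5 95 0 0;0 1.5 106 0 0;0 1.5 106 0 0;0 1.5 106 0 255;0 1.5 106 0 255;0 1.5 106 0 255;0 1.5 106 0 255;0 1.5 106 0 255;0 1.5 106 0 255;0 1.5 106 0 255")

```text
time: 13.48
ee_pos: [0.4903, 0.0376, 0.0568]
tcp_rot: [179.0, 0.0, -177.7]
wrist_force: [-0.4, -1.0, 6.5]
opening: 0.0197
grasp_force: 24.5
```

Emit:
send_rows(targets="0 0 0 0 0;0 0 0 0 0;0 0 0 0 0;0 0 0 0 0;0 0 0 0 0;0 0 -60 0 0;0 0 -120 0 0;0 0 -130 0 0;0 0 -130 0 0;0 0 -130 0 0")

```text
time: 14.72
ee_pos: [0.4896, 0.0353, 0.1845]
tcp_rot: [179.0, -0.2, -177.7]
wrist_force: [-0.7, 1.0, 0.7]
opening: 0.0854
grasp_force: 0.0
```

Run:
```python
from h import *
np.set_printoptions(precision=4,suppress=True)
im=snap('wrist','w7');o=bot.get_obs();P=np.load('pics/w7.npy');print(P)
g=im.max(2);m=(g<42).astype(np.uint8)*255
for c in cv2.findContours(m,0,2)[0]:
    if cv2.contourArea(c)>800: M=cv2.moments(c);u=(M['m10']/M['m00'],M['m01']/M['m00']);print(np.round(u,1),cv2.contourArea(c),onz('wrist',u,.05,P))
print('above jars mid',go((.55,-.30,.185),182.3))
```

```text
[   0.4896    0.0353    0.1845  178.9554   -0.1934 -177.7452]
[234.7 276.7] 1496.5 [ 0.5958 -0.0086  0.05  ]
[324.3 275.8] 1476.0 [0.5916 0.0909 0.05  ]
[275.8 366.3] 38637.0 [0.736  0.0417 0.05  ]
[278.4 191.8] 1569.5 [0.4968 0.0361 0.05  ]
[239.4 143.6] 1060.0 [ 0.4498 -0.0033  0.05  ]
above jars mid (array([ -47.2, -337.3,   -6.9]), np.float64(-0.0))
```

Emit:
send_rows(targets="-47 -337 -7 0 0;-47 -337 -7 0 0;-47 -337 -7 0 0;-47 -337 -7 0 0;-47 -337 -7 0 0;-47 -337 -7 0 0;-47 -337 -7 0 0;-47 -337 -7 0 0;-47 -337 -7 0 0")

```text
time: 15.9
ee_pos: [0.5504, -0.2985, 0.187]
tcp_rot: [178.9, -0.1, -177.7]
wrist_force: [-1.0, -0.1, -0.4]
opening: 0.0853
grasp_force: 0.0
```

Run:
```python
from h import *
np.set_printoptions(precision=4,suppress=True)
im=snap('wrist','w8');P=np.load('pics/w8.npy');print(P)
for k,p in dict(A=(.441,-.386,.076),B=(.43,-.293,.076),C=(.543,-.287,.076)).items():print(k,proj('wrist',p,P))
cv2.imwrite('pics/w8b.png',cv2.resize(im[60:340,120:400],(600,600),interpolation=2))
```

```text
[   0.5504   -0.2985    0.187   178.9447   -0.058  -177.6739]
A [184.2642  69.4062]
B [290.0665  57.7562]
C [291.0215 183.3722]
```

View pics/w8b.png

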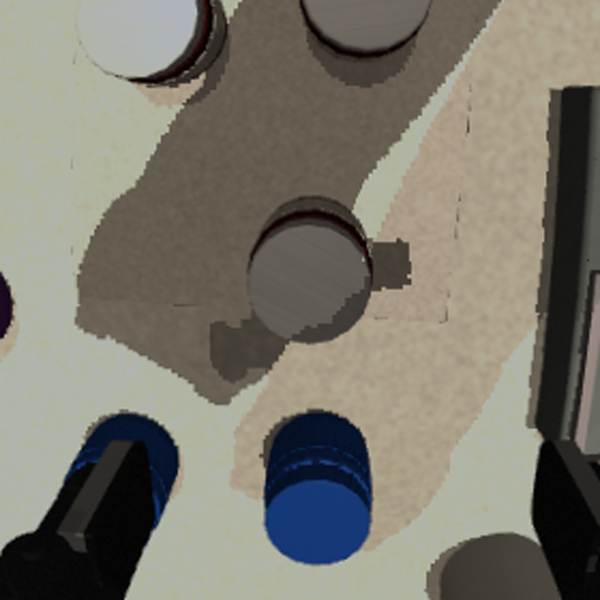

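That crop was my last permitted view. Lid C is now at wrist pixel (264,191), not the predicted (291,183), while A and B match, so jar C was knocked aside. From here I'll measure numerically.

Run:
```python
from h import *
np.set_printoptions(precision=4,suppress=True)
P=np.load('pics/w8.npy')
c=onz('wrist',(264.2,191.1),.076,P);print('C',c, 'A',onz('wrist',(184.4,68.4),.076,P))
# refine lid C with Hough circle
g=cv2.cvtColor(cv2.imread('pics/w8.png'),cv2.COLOR_BGR2GRAY)
h=cv2.HoughCircles(g[140:245,210:320],cv2.HOUGH_GRADIENT,1,20,param1=60,param2=12,minRadius=24,maxRadius=32)
print((h[0]+[210,140,0])[:4])
print(go((c[0],c[1],-.005)))
```

```text
C [ 0.5512 -0.3113  0.076 ] A [ 0.4401 -0.3859  0.076 ]
[[262.5 188.5  31.4]]
(array([ -0.4, -16.3, 192. ]), 0)
```

Emit:
send_rows(targets="0 -16 0 0 0;0 -16 50 0 0;0 -16 100 0 0;0 -16 150 0 0;0 -16 180 0 0;0 -16 192 0 0;0 -16 192 0 0;0 -16 192 0 255;0 -16 192 0 255;0 -16 192 0 255;0 -16 192 0 255;0 -16 192 0 255;0 -16 192 0 255", newtons=30)

```text
time: 17.58
ee_pos: [0.5517, -0.3126, -0.0033]
tcp_rot: [179.0, 0.1, -177.7]
wrist_force: [-0.9, 0.4, 6.5]
opening: 0.0571
grasp_force: 31.8
```

Emit:
send_rows(targets="0 0 -20 0 255;0 0 -70 0 255;0 0 -130 0 255;0 0 -130 0 255;0 0 -130 0 255")

```text
time: 18.2
ee_pos: [0.5509, -0.3145, 0.1249]
tcp_rot: [179.0, -0.0, -177.7]
wrist_force: [-1.1, -0.0, -3.6]
opening: 0.057
grasp_force: 33.3
```

Run:
```python
from h import *
print(bot.get_obs()['opening'],go((.599,-.1085,.125),182.3),go((.599,-.1085,.0475)))
```

```text
0.056972558061685205 (array([-56.1, 204. ,   3.5]), np.float64(-0.0)) (array([-56.2, 202.6,  81. ]), 0)
```

Emit:
send_rows(targets="-28 102 2 0 255;-56 190 3 0 255;-56 203 4 0 255;-56 203 4 0 255;-56 203 50 0 255;-56 203 72 0 255;-56 203 79 0 255;-56 203 81 0 255;-56 203 81 0 255")

```text
time: 19.32
ee_pos: [0.5988, -0.1082, 0.0474]
tcp_rot: [179.0, -0.1, -177.8]
wrist_force: [-0.2, -0.4, -1.9]
opening: 0.0566
grasp_force: 33.6
```

Emit:
send_rows(targets="0 0 1.5 0 255;0 0 1.5 0 255;0 0 1.5 0 0;0 0 1.5 0 0;0 0 1.5 0 0;0 0 1.5 0 0;0 0 1.5 0 0;0 0 -50 0 0;0 0 -110 0 0;0 0 -110 0 0;0 0 -110 0 0")

```text
time: 20.7
ee_pos: [0.5991, -0.11, 0.1572]
tcp_rot: [179.0, -0.0, -177.7]
wrist_force: [-0.2, -0.1, -0.7]
opening: 0.0856
grasp_force: 0.0
```

Run:
```python
from h import *
np.set_printoptions(precision=4,suppress=True)
snap('wrist','w9');P=np.load('pics/w9.npy');print(P)
im=cv2.imread('pics/w9.png');g=cv2.cvtColor(im,cv2.COLOR_BGR2GRAY)
p=proj('wrist',(.599,-.1085,.125),P).round();print('pred',p)
x,y=p.astype(int)
h=cv2.HoughCircles(g[y-50:y+50,x-50:x+50],cv2.HOUGH_GRADIENT,1,10,param1=60,param2=10,minRadius=24,maxRadius=45)
if h is not None:
  for c in (h[0]+[x-50,y-50,0])[:4]: print(c,onz('wrist',c[:2],.125,P))
# row/col profile
print(im[y-45:y+46:5,x].tolist());print(im[y,x-50:x+51:5].tolist())
print('A',go((.440,-.386,.15)))
```

```text
[   0.5991   -0.11      0.1572  178.9544   -0.0437 -177.7448]
pred [282. 221.]
[278.5 219.5  37.7] [ 0.5977 -0.1109  0.125 ]
[279.5 229.5  42.2] [ 0.6051 -0.1099  0.125 ]
[279.5 209.5  35.5] [ 0.5905 -0.1105  0.125 ]
[289.5 224.5  28.8] [ 0.6012 -0.1031  0.125 ]
[[3, 2, 14], [31, 33, 42], [54, 58, 61], [65, 70, 74], [67, 72, 75], [65, 71, 74], [65, 71, 75], [65, 71, 74], [65, 70, 74], [66, 71, 75], [66, 70, 74], [65, 71, 75], [65, 71, 75], [64, 69, 74], [65, 70, 73], [65, 71, 74], [66, 72, 76], [167, 192, 203], [160, 185, 200]]
[[38, 42, 41], [40, 43, 42], [52, 57, 59], [65, 70, 74], [64, 70, 74], [64, 69, 74], [65, 71, 74], [67, 72, 76], [65, 71, 74], [65, 70, 75], [66, 71, 75], [64, 70, 73], [65, 70, 73], [64, 69, 73], [65, 70, 73], [65, 70, 74], [65, 70, 73], [160, 174, 184], [96, 105, 104], [95, 105, 104], [96, 105, 102]]
A (array([ 169.4, -269.7,    1.7]), 0)
```

Emit:
send_rows(targets="40 -60 0 10 0;80 -120 0 20 0;120 -180 0 30 0;169 -240 0 40 0;169 -270 0 50 0;169 -270 0 60 0;169 -270 0 70 0;169 -270 0 80 0;169 -270 0 90 0;169 -270 0 90 0;169 -270 0 90 0")

```text
time: 22.12
ee_pos: [0.4405, -0.3862, 0.1518]
tcp_rot: [-179.9, -1.1, 92.5]
wrist_force: [-0.1, -0.3, 0.2]
opening: 0.0853
grasp_force: 0.0
```

```bash
cat >> h.py <<'E'
def lid(P,f,p,w=50,n=4):
    im=cv2.imread(f'pics/{f}.png');g=cv2.cvtColor(im,cv2.COLOR_BGR2GRAY)
    x,y=proj('wrist',p,P).round().astype(int);print('pred',x,y)
    x0,y0=max(x-w,0),max(y-w,0)
    h=cv2.HoughCircles(g[y0:y+w,x0:x+w],cv2.HOUGH_GRADIENT,1,6,param1=60,param2=9,minRadius=22,maxRadius=44)
    if h is not None:
        for c in (h[0]+[x0,y0,0])[:n]: print(c,onz('wrist',c[:2],p[2],P)[:2])
    # ascii map of region
    r=cv2.resize(im.max(2)[y0:y+w,x0:x+w],(50,25),interpolation=3)
    print(x0,y0,'\n'.join(['']+[''.join(' .:-=+*#%@'[min(v//22,9)] for v in q) for q in r]))
E
python3 - <<'E'
from h import *
np.set_printoptions(precision=4,suppress=True)
snap('wrist','w10');P=np.load('pics/w10.npy');print(P)
lid(P,'w10',(.44,-.386,.076)); lid(P,'w10',(.43,-.293,.076))
P1=np.load('pics/w1.npy');print('blue',onz('wrist',(252,312),.075,P1))
print('A',go((.440,-.386,-.004)))
E
```

```text
[   0.4405   -0.3862    0.1518 -179.8995   -1.0985   92.4753]
pred 278 204
[278.5 198.5  34.3] [ 0.44   -0.3816]
[276.5 207.5  33.3] [ 0.4386 -0.3893]
[277.5 184.5  27.5] [ 0.4387 -0.37  ]
[283.5 202.5  40.1] [ 0.4442 -0.3848]
228 154 
-------==-------===*##***********#****************
-----=--=------------::::::--=++******************
--==----=-------::.::::::::::::::=+***************
==-===-=------:::...        ...:::::**************
=========-=--:..  .......::::... .::-+************
====-======-.  ..::-----==+++=-::...::+***********
==========-...:--===========++#*+=-...:***********
=====---=- .:-=========-------:+***+-..=**********
===-=====..-=---------::::::::::-+++*=:.+*********
===--===-.::::::::::::::::::::::-::::+=..=********
========::::::::::::--::::::::::::::::::.:::+*****
--======::::::::::::::::::::::::::::::::.:::::::::
=======-:::::::::::::::::::::::::::::::::--:::::::
=====-==:::::::::::::::::::::::::::::::::---::::::
=--=--==-::::::::::---::::::::::::::::::-=------::
======---::::::::::::::::::::::::::::::-=========-
-==---------=----------::::::::::::::::=====--=-
[... 1224 characters left out ...]
***********=*********
*****+*********************************=-*********
******+********************************-+*********
#*#***+*******************************=:**********
**###**+*****************************=:=**********
==*#**##****************************-:=***********
--==**#***++*********************+-..-+***********
=---=+**##**++*****************=:.::-*************
=-----=*######*==-=+++++++=-::.:::-+**************
=====--=+****##*#**---:::::::::-=+****************
-=---=----+*##*###********++++********************
------------+*####*####***************************
----=--==-----+########**#************************
blue [ 0.3124 -0.2718  0.075 ]
A (array([ -2.7,  -0.3, 155.9]), 0)
```

Emit:
send_rows(targets="-4.5 -2 50 0 0;-4.5 -2 100 0 0;-4.5 -2 140 0 0;-4.5 -2 156 0 0;-4.5 -2 156 0 0;-4.5 -2 156 0 255;-4.5 -2 156 0 255;-4.5 -2 156 0 255;-4.5 -2 156 0 255;-4.5 -2 156 0 255;-4.5 -2 156 0 255;-4.5 -2 130 0 255;-4.5 -2 80 0 255;-4.5 -2 26 0 255;-4.5 -2 26 0 255;-4.5 -2 26 0 255")

```text
time: 24.18
ee_pos: [0.4389, -0.3906, 0.1263]
tcp_rot: [-180.0, -1.0, 92.3]
wrist_force: [-0.9, 0.5, -2.2]
opening: 0.0566
grasp_force: 33.1
```

Run:
```python
from h import *
print(go((.5957,-.009,.125),92.3),go((.5957,-.009,.046)))
```

```text
(array([375. , 171.7,   8. ]), np.float64(-0.0)) (array([373.6, 171.8,  87. ]), 0)
```

Emit:
send_rows(targets="0 0 -40 0 255;60 27 -40 0 255;120 55 -40 0 255;180 82 -40 0 255;240 110 -40 0 255;300 138 -40 0 255;350 165 -40 0 255;375 172 -40 0 255;375 172 -40 0 255;375 172 10 0 255;374 172 55 0 255;374 172 77 0 255;374 172 85 0 255;374 172 87 0 255;374 172 87 0 255")

```text
time: 26.05
ee_pos: [0.5946, -0.0095, 0.048]
tcp_rot: [-179.9, -1.0, 92.2]
wrist_force: [-9.3, -0.4, 17.5]
opening: 0.057
grasp_force: 35.6
```

Emit:
send_rows(targets="0 0 -1.5 0 255;0 0 -1.5 0 255;0 0 -1.5 0 0;0 0 -1.5 0 0;0 0 -1.5 0 0;0 0 -1.5 0 0;0 0 -1.5 0 0;0 0 -50 0 0;0 0 -110 0 0;0 0 -110 0 0;0 0 -110 0 0")

```text
time: 27.42
ee_pos: [0.5962, -0.0105, 0.1561]
tcp_rot: [-180.0, -1.0, 92.3]
wrist_force: [-0.1, -0.2, -0.7]
opening: 0.0851
grasp_force: 0.0
```

Run:
```python
from h import *
np.set_printoptions(precision=4,suppress=True)
snap('wrist','w11');P=np.load('pics/w11.npy');print(P)
lid(P,'w11',(.5957,-.009,.125),56)
print('B',go((.426,-.293,.16),92.3),go((.426,-.293,-.003)))
```

```text
[   0.5962   -0.0105    0.1561 -179.9614   -1.0443   92.2554]
pred 278 221
[279.5 218.5  37.9] [ 0.5966 -0.0075]
[278.5 207.5  37.8] [0.5956 0.0004]
[278.5 225.5  43.4] [ 0.5961 -0.0126]
[288.5 216.5  43.4] [ 0.6027 -0.0058]
222 165 
:=============--::::------------::::-===========--
:===========--::-----::..::..::----:::-===========
:==========------....:::::::::....:--::-==========
-=========----:..::----=====---::::..:::-=========
-========-:=:.::-=*#%%%%%%%%%%%#*=-::..---======-+
-========--.:-+#%%%%%%%%%%%%%%%%%%%#+-:.--======-+
-========-.:=#%%%%%%%%%%%%%%%%%%%%%%%#+:.:======-+
=========:-*%%%%%%%%%%%%%%%%%%%%%%%%%%%#=.======-+
=-===-----#%%%%%%%%%%%%%%%%%%%%%%%%%%%%%#=.-====-+
=:---...:*%%%%%%%%%%%%%%#######%%%%%%%%%%#:.....:-
:.......=%%%%%%%%%###+++---------------+**=:....::
:.......+%%%%%%#**=------------------------:....::
:.......:---------------------------------:.....::
::......:---------------------------------:.....::
::.......:-------------------------------::.....::
::........:-----------------------------::......::
::.:::::::::----------------------------:::::...::
--.::::::::::-------------------------::::::::::::
=-.:::::::::::::--------------------::::::::::::--
=-::::::::::::::::::-----------:::::::::::::::::--
=-::::::::::::::::::::::::::::::::::::::::::::::--
==::::::::::::::::::::.......::::::::::::::::::---
==:::::::::::::::.......     ......::::::::::::---
==-::::::::::::....  ..........   .....::::::::---
-=-.:::::::::... ..::::::::::::::..  ....::::::--=
B (array([-275.5, -180.7,   -9.5]), np.float64(-0.0)) (array([-278.5, -180.4,  153.5]), 0)
```

Emit:
send_rows(targets="-60 -40 -9 0 0;-120 -80 -9 0 0;-180 -120 -9 0 0;-240 -160 -9 0 0;-275 -181 -9 0 0;-275 -181 -9 0 0;-275 -181 -9 0 0;-275 -181 -9 0 0")

```text
time: 28.48
ee_pos: [0.4265, -0.2916, 0.1598]
tcp_rot: [-179.9, -1.1, 92.3]
wrist_force: [0.1, 0.4, -0.1]
opening: 0.0852
grasp_force: 0.0
```

Run:
```python
from h import *
np.set_printoptions(precision=4,suppress=True)
snap('wrist','w12');P=np.load('pics/w12.npy');print(P)
lid(P,'w12',(.426,-.293,.076))
print('B',go((.426,-.293,-.003)))
```

```text
[   0.4265   -0.2916    0.1598 -179.9121   -1.0941   92.3051]
pred 278 203
[278.5 196.5  33.1] [ 0.4259 -0.2875]
[278.5 185.5  29.5] [ 0.4256 -0.2781]
[278.5 206.5  35.7] [ 0.4263 -0.2963]
[267.5 194.5  43.4] [ 0.4167 -0.2862]
228 153 
=========+*###########***+****#####*******#*###**#
===========+*#####+=-:::::::::-=+*#*####****###***
==============++=::::::::.::::::::-*#**##**##*****
==============-:::...............:::-***#**#**##**
============-::  .:::-======-:::.. .:-**###***##**
======-=====:...:-=*######*****++-:...-***********
===========:..:-====**#####********=:..=*******#**
==========-.:==========+#************=:.+*****#***
=========-.:---::::----:::=**++*******+::*********
===--====-:::::::::::--::::---:--++****+.=***#***#
===--==-=::::::::::::==-:::::::::::=****-:--++++++
===-=====-:::::::::::::::::::::::::::::-=:::::::--
====-====-:::::::::::::::::::::::::::::::--:::::::
=========-:::::::::::--::::::::::::::::::===--::::
==========-:::::::::::::::::::::::::::::-======---
==========-------------::::::::::::::::-==========
========-===-===========-::-----::::::-===========
=============--====-=----==-=--------=============
===============-===-=----==-------================
========================-----=====================
==================================================
=========================================-========
==================================================
===-==============================================
+==-==============================================
B (array([ -4.6,  -0.4, 162.8]), 0)
```

Emit:
send_rows(targets="-3 -1 50 0 0;-3 -1 100 0 0;-3 -1 145 0 0;-3 -1 163 0 0;-3 -1 163 0 0;-3 -1 163 0 255;-3 -1 163 0 255;-3 -1 163 0 255;-3 -1 163 0 255;-3 -1 163 0 255;-3 -1 163 0 255;-3 -1 135 0 255;-3 -1 80 0 255;-3 -1 20 0 255;-3 -1 -10 0 255;-3 -1 -10 0 255;-3 -1 -10 0 255")

```text
time: 30.65
ee_pos: [0.425, -0.2957, 0.1696]
tcp_rot: [-179.9, -1.1, 92.2]
wrist_force: [0.1, 0.4, -2.0]
opening: 0.0569
grasp_force: 33.2
```

Run:
```python
from h import *
print(go((.5915,.0905,.17),92.3),go((.5915,.0905,.0475)))
```

```text
(array([379.4, 181.5,   6.4]), np.float64(-0.1)) (array([377.1, 181.7, 128.9]), 0)
```

Emit:
send_rows(targets="55 26 0 0 255;110 53 3 0 255;165 79 4 0 255;220 106 5 0 255;275 132 6 0 255;330 158 6 0 255;370 178 6 0 255;378 181 6 0 255;378 181 6 0 255;378 181 60 0 255;377 181 105 0 255;377 181 123 0 255;377 181 127 0 255;377 181 127 0 255")

```text
time: 32.4
ee_pos: [0.5918, 0.09, 0.0516]
tcp_rot: [179.9, -1.1, 92.2]
wrist_force: [0.2, -0.4, -1.7]
opening: 0.0566
grasp_force: 33.1
```

Emit:
send_rows(targets="0 0 2 0 255;0 0 3 0 255;0 0 3 0 255;0 0 3 0 0;0 0 3 0 0;0 0 3 0 0;0 0 3 0 0;0 0 3 0 0;0 0 -50 0 0;0 0 -110 0 0;0 0 -110 0 0;0 0 -110 0 0")

```text
time: 33.9
ee_pos: [0.5912, 0.0883, 0.1598]
tcp_rot: [-180.0, -1.0, 92.3]
wrist_force: [0.7, 0.4, -1.0]
opening: 0.0857
grasp_force: 0.0
```

Run:
```python
from h import *
np.set_printoptions(precision=4,suppress=True)
snap('wrist','w13');P=np.load('pics/w13.npy');print(P)
lid(P,'w13',(.5915,.0905,.125),56)
snap('side','s13');snap('scene','sc13')
# fixed-view check: predicted bottom footprints / lids
for n,f in(('side','s13'),('scene','sc13')):
    im=cv2.imread(f'pics/{f}.png').max(2)
    for w in((.599,-.1085),(.5957,-.0086),(.5915,.0908)):
        x,y=proj(n,(*w,.125),None).round().astype(int); a,b=proj(n,(*w,.05)).round().astype(int)
        print(n,'top',x,y,'bot',a,b)
        print('\n'.join(''.join(' .:-=+*#%@'[min(v//22,9)] for v in q) for q in im[y-14:b+14:2,x-26:x+27]))
```

```text
[   0.5912    0.0883    0.1598 -179.9525   -1.0465   92.2515]
pred 279 218
[280.5 214.5  36.6] [0.5923 0.093 ]
[284.5 209.5  42.3] [0.5949 0.0968]
[286.5 215.5  43.4] [0.5965 0.0924]
[280.5 222.5  43.4] [0.5926 0.0871]
223 162 
:=============--::::::--------::::::-===========-=
-===========-::::::-----:::::--:--::::-=========-+
-==========-:::---:......::......:---::-========-+
-=========-::--...::::--------::::...--:-=======-+
-=========::-:.::-=+*##%%%%####*+=-::.:::=======-+
=-=======--:.::=*##%%%%%%%%##%%%###*=::.:-======-+
=-=======--.-+#######%%%%%%###%#######+:.-======-+
+:=======-.-#%########%%################-.-=====-+
+:=======:=###########%%#################=:=--:::=
+:==-:::==#%###########%##################-:.....:
+:.......+##########*##*=====++++++++++###+.....::
=:......:*########+=---------------------*+:....::
:.......:######+-------------------------::.....::
::.......=##*=---------------------------::.....::
::.......:==-----------------------------::.....::
::........::----------------------------::......::
::..........:-------------------------::........::
::...
[... 7817 characters left out ...]
:::::::::----:..:::::::::::::--==-----+*###%%%%%%%%%
=-:::::::::---:....:::::::::::::::::-=--=+*###%%%#%##
==-::.....::--::.....:::::::::::..:-====--=*###%%%%%%
===-:......:::::::...............:-======--=+*###%%%#
===-:........:::::::::........:-::-========--=+*##%#%
==-:..........::::::::::::::::--::-==========-=+*###%
--:............::::-::-:-----:::::--==========--=+*##
::...............:::::-------:::::--==============+**
...................:::::::::::..:--=========+++++++==
..::..........................:---========+====--:::-
::::::....................::---===========--::::::.:-
::::::::................::----=======--::::::......:=
::.::::::...............::::::---::::::::.........:-*
```

All three jars stand within about 2 mm of their windows. Next is the start button.

Run:
```python
from h import *
print(go((.4945,-.1126,.15)),go((.4945,-.1126,.05)))
```

```text
(array([-197. , -103.8,    5.3]), 0) (array([-198.8, -103.5,  105.2]), 0)
```

Emit:
send_rows(targets="-60 -30 0 0 255;-120 -60 4 0 255;-180 -90 5 0 255;-197 -104 5 0 255;-197 -104 5 0 255;-197 -104 5 0 255;-198 -104 60 0 255;-199 -104 105 0 255;-199 -104 105 0 255;-199 -104 113 0 255;-199 -104 115 0 255;-199 -104 115 0 255")

```text
time: 35.55
ee_pos: [0.4956, -0.1126, 0.0425]
tcp_rot: [180.0, -1.0, 92.3]
wrist_force: [0.5, -0.3, 0.2]
opening: 0.0001
grasp_force: 0.0
```

Emit:
send_rows(targets="0 0 2 0 255;0 0 4 0 255;0 0 6 0 255;0 0 6 0 255")

```text
time: 36.05
ee_pos: [0.4951, -0.1126, 0.0357]
tcp_rot: [-180.0, -1.0, 92.3]
wrist_force: [-0.0, 0.0, 2.8]
opening: -0.0002
grasp_force: 1.4
```

Emit:
send_rows(targets="0 0 2 0 255;0 0 3 0 255;0 0 3 0 255")

```text
time: 36.42
ee_pos: [0.4951, -0.1125, 0.0326]
tcp_rot: [-180.0, -1.0, 92.2]
wrist_force: [0.5, -1.6, 4.5]
opening: 0.0001
grasp_force: 2.2
```

Emit:
send_rows(targets="0 0 1 0 255;0 0 2 0 255;0 0 2 0 255;0 0 2 0 255")

```text
time: 36.92
ee_pos: [0.4953, -0.1126, 0.0319]
tcp_rot: [180.0, -1.0, 92.2]
wrist_force: [-2.6, -1.9, 15.1]
opening: 0.0002
grasp_force: 7.4
```

The button bottomed out at 15 N. I'll let it up and measure the carton by colour.

Emit:
send_rows(targets="0 0 -20 0 255;0 0 -70 0 255;0 0 -130 0 0;0 0 -130 0 0;0 0 -130 0 0")

```text
time: 37.55
ee_pos: [0.4948, -0.1145, 0.1595]
tcp_rot: [-179.9, -1.1, 92.3]
wrist_force: [0.0, 0.5, -0.2]
opening: 0.0545
grasp_force: 0.0
```

Run:
```python
from h import *
np.set_printoptions(precision=4,suppress=True)
im=cv2.imread('pics/scene0.png');hsv=cv2.cvtColor(im,cv2.COLOR_BGR2HSV)
m=cv2.inRange(hsv,(5,60,40),(25,255,255));m[:130]=0;m[200:]=0;m[:,:335]=0;m[:,432:]=0
m=cv2.morphologyEx(m,cv2.MORPH_OPEN,np.ones((3,3)))
c=max(cv2.findContours(m,0,2)[0],key=cv2.contourArea);h=cv2.convexHull(c)[:,0]
print(cv2.contourArea(c),h.min(0),h.max(0))
q=cv2.approxPolyDP(cv2.convexHull(c),8,True)[:,0];print(q.tolist())
for z in(.028,0): print(z,np.array([onz('scene',p,z)[:2] for p in q]))
r=cv2.minAreaRect(np.array([onz('scene',p,.028)[:2]*1000 for p in h],np.float32));print(r)
P=np.load('pics/w4.npy')
for p in((458,87),(575,125),(541,254),(426,248)): print('w4',onz('wrist',p,.028,P)[:2])
print(bot.get_obs()['ee_pos'])
```

```text
3069.5 [342 134] [427 194]
[[394, 134], [427, 173], [371, 194], [342, 148]]
0.028 [[0.3745 0.4344]
 [0.5686 0.4255]
 [0.5747 0.2206]
 [0.3668 0.2394]]
0 [[0.3491 0.4588]
 [0.5492 0.4496]
 [0.5555 0.2384]
 [0.3412 0.2578]]
((473.8562316894531, 327.8929748535156), (212.53509521484375, 214.4256591796875), 88.15531158447266)
w4 [0.3671 0.2302]
w4 [0.3703 0.4499]
w4 [0.5664 0.4407]
w4 [0.558  0.2245]
[ 0.4948 -0.1145  0.1595]
```

Run:
```python
from h import *
print(go((.475,.32,.19)))
```

```text
(array([435.4,  -2.7, -22.2]), 0)
```

Emit:
send_rows(targets="60 0 -22 0 0;120 0 -22 0 0;180 0 -22 0 0;240 -1 -22 0 0;300 -1 -22 0 0;360 -2 -22 0 0;420 -3 -22 0 0;435 -3 -22 0 0;435 -3 -22 0 0;435 -3 -22 0 0")

```text
time: 38.8
ee_pos: [0.475, 0.318, 0.1899]
tcp_rot: [-179.9, -1.0, 92.2]
wrist_force: [-0.1, 0.4, -0.7]
opening: 0.0857
grasp_force: 0.0
```

Run:
```python
from h import *
np.set_printoptions(precision=4,suppress=True)
im=snap('wrist','w14');P=np.load('pics/w14.npy');print(P)
hsv=cv2.cvtColor(im,cv2.COLOR_BGR2HSV)
m=cv2.inRange(hsv,(5,60,40),(25,255,255));m=cv2.morphologyEx(m,cv2.MORPH_OPEN,np.ones((3,3)))
cs=sorted(cv2.findContours(m,0,2)[0],key=cv2.contourArea)[-3:]
for c in cs:
    h=cv2.convexHull(c)[:,0];print(cv2.contourArea(c),h.min(0),h.max(0),cv2.approxPolyDP(cv2.convexHull(c),10,True)[:,0].tolist())
    for z in(.028,): 
        pts=np.array([onz('wrist',p,z,P)[:2]*1000 for p in h],np.float32);r=cv2.minAreaRect(pts);print(z,r,pts.min(0),pts.max(0))
r=cv2.resize(m,(93,35),interpolation=3)
print('\n'.join(''.join(' #'[int(v>100)] for v in q) for q in r))
```

```text
[   0.475     0.318     0.1899 -179.8948   -0.999    92.19  ]
245.0 [465 259] [491 281] [[491, 262], [467, 281], [470, 265]]
0.028 ((749.10107421875, 212.13433837890625), (44.73455810546875, 24.537933349609375), 40.09904479980469) [729.9363 191.3062] [773.0394 225.0453]
4543.0 [489 279] [559 419] [[559, 279], [559, 419], [543, 419], [489, 307], [508, 286]]
0.028 ((1081.5478515625, -63.24420166015625), (142.1998748779297, 713.722412109375), 43.43634033203125) [ 797.6221 -330.4333] [1318.3964  179.993 ]
31026.5 [181  67] [371 253] [[184, 67], [371, 78], [351, 253], [182, 241]]
0.028 ((466.0811462402344, 336.59002685546875), (200.2105255126953, 200.1520233154297), 88.54927825927734) [363.5746 234.6787] [567.5934 438.5509]
                                                                                             
                                                                                             
                                                                                             
                                                                                         
[... 2218 characters left out ...]
                                ##########
                                                                                           ##
                                                                                       ######
                                                                                      #######
                                                                                      #######
                                                                                       ######
                                                                                         ####
                                                                                          ###
```

Run:
```python
from h import *
print(go((.5918,.0903,.17),92.2),go((.5918,.0903,.0475)))
```

```text
(array([-232.2,  107.9,   15.9]), np.float64(-0.0)) (array([-234.4,  108.1,  138.4]), 0)
```

Emit:
send_rows(targets="-58 27 4 0 0;-116 54 8 0 0;-174 81 12 0 0;-225 105 16 0 0;-232 108 16 0 0;-232 108 16 0 0;-233 108 70 0 0;-234 108 120 0 0;-234 108 138 0 0;-234 108 138 0 0;-234 108 138 0 255;-234 108 138 0 255;-234 108 138 0 255;-234 108 138 0 255;-234 108 138 0 255;-234 108 138 0 255;-234 108 110 0 255;-233 108 60 0 255;-232 108 16 0 255;-232 108 16 0 255")

```text
time: 41.35
ee_pos: [0.594, 0.0924, 0.1752]
tcp_rot: [179.6, -1.1, 92.3]
wrist_force: [0.6, -0.6, -1.0]
opening: 0.0569
grasp_force: 33.2
```

Run:
```python
from h import *
print(bot.get_obs()['opening'],go((.512,.380,.15),89),go((.512,.380,.0025)))
```

```text
0.05689511407614399 (array([290.1, -70.8,  30.3]), np.float64(3.3)) (array([287.3, -71.8, 177.8]), 0)
```

Emit:
send_rows(targets="58 -14 0 0 255;116 -28 5 0 255;174 -42 10 0 255;232 -56 20 0 255;285 -67 25 0 255;294 -68 25 3 255;294 -68 25 3 255;294 -68 25 3 255;294 -68 25 3 255")

```text
time: 42.48
ee_pos: [0.5129, 0.3827, 0.1507]
tcp_rot: [-179.9, -1.0, 89.2]
wrist_force: [-0.9, -0.4, -1.6]
opening: 0.057
grasp_force: 33.1
```

Run:
```python
from h import *
print(bot.get_obs()['opening'],bot.get_obs()['ee_pos'],go((.512,.380,.0025)))
```

```text
0.05697026308153386 [0.51294488 0.38274717 0.15066916] (array([ -5.5,  -0.7, 148.1]), 0)
```

Emit:
send_rows(targets="-5 -1 50 0 255;-5 -1 100 0 255;-5 -1 135 0 255;-5 -1 145 0 255;-5 -1 148 0 255;-5 -1 148 0 255;-5 -1 148 0 255")

```text
time: 43.35
ee_pos: [0.5119, 0.3811, 0.0054]
tcp_rot: [-180.0, -1.1, 89.2]
wrist_force: [-4.4, -3.5, 10.1]
opening: 0.0569
grasp_force: 34.3
```

Emit:
send_rows(targets="0 0 -1 0 255;0 0 -1 0 40;0 0 -1 0 40;0 0 -1 0 40;0 0 -1 0 40;0 0 -50 0 0;0 0 -110 0 0;0 0 -165 0 0;0 0 -165 0 0;0 0 -165 0 0")

```text
time: 44.6
ee_pos: [0.5114, 0.3784, 0.1669]
tcp_rot: [-179.9, -1.0, 89.3]
wrist_force: [0.8, 0.1, -1.0]
opening: 0.0854
grasp_force: 0.0
```

Run:
```python
from h import *
snap('wrist','w15');P=np.load('pics/w15.npy');print(P.round(4))
lid(P,'w15',(.512,.380,.080),46)
print(go((.5955,-.009,.17),92.2),go((.5955,-.009,.0465)))
```

```text
[ 5.114000e-01  3.784000e-01  1.669000e-01 -1.798751e+02 -1.029500e+00
  8.925330e+01]
pred 280 198
[280.5        192.5         32.09999847] [0.51281091 0.38496912]
[280.5        198.5         31.10000038] [0.51274732 0.37970393]
[280.5        182.5         29.70000076] [0.51291593 0.39363256]
[287.5        193.5         37.90000153] [0.51871236 0.38402419]
234 152 
***********+********++==----===++++*********++++++
***********+****+=-:::-:::-::::::-=++++++**+++++++
**************+=---::::.....:::.--:-=+++++++++++++
*************=:::...::::::::::....:::-=+++++++++++
***********+=-..:::-=+*******+=-::...--=++++++++++
**********+-:.:-+*###############*+-:..:=+++++++++
**********=::=*#####################*-:.-+++++++++
*********+:-#########################**-.=++++++++
********+:-########################*#***-.:=++++++
********==*####**############*#####*****=:.:::-=++
********=+######****########**##**#***=-::.:::::::
*****+++=*######****#####*##**+==*+==:::::.:::::::
**++=---=*######*****++*+------::--:::::::::::::::
-=-------*######***+--::::::::::::::::::::::::::::
------:--+**##**+-----:::::::::::::::::::::::::::.
---------++++++-:::::::::::::::::::::::::::::::::.
---------::-----------:::::::::::::::::::::::::::.
------::::::-========--::::::::::::::::::::::::::.
--::::::::::::-----::::::::::::::::::::::::::::::.
:::::::::::::::::::::::::::::::::::::::::::::::::.
=====::::::::::::.::::::::::::::....:::::.:::::::.
+++++=:::::::::::.::::.:.:.::::::...:::::.:::::::.
++=-:::::::::::::.::::...:.:::::::..::::::::::::..
-::::::::::::::::::::::..:.:::::::..::::::::::::..
::::::::::::::::::::::::.:.:::::::..::::::::::::..
(array([-385.9,   89.4,  -10.9]), np.float64(-2.9)) (array([-388. ,   89.8,  112.6]), 0)
```

Emit:
send_rows(targets="-58 13 -10 0 0;-116 27 -10 0 0;-174 40 -10 0 0;-232 54 -10 -3 0;-290 67 -10 -3 0;-350 81 -10 -3 0;-386 89 -10 -3 0;-386 89 -10 -3 0;-386 89 -10 -3 0;-387 90 50 -3 0;-388 90 95 -3 0;-388 90 111 -3 0;-388 90 111 -3 0;-388 90 111 -3 255;-388 90 111 -3 255;-388 90 111 -3 255;-388 90 111 -3 255;-388 90 111 -3 255;-388 90 111 -3 255")

```text
time: 47.02
ee_pos: [0.5974, -0.0086, 0.0514]
tcp_rot: [179.9, -1.1, 92.3]
wrist_force: [-0.3, 1.1, 6.9]
opening: 0.057
grasp_force: 31.7
```

Emit:
send_rows(targets="0 0 -30 0 255;0 0 -80 0 255;0 0 -125 0 255;0 0 -125 0 255;0 0 -125 0 255;0 0 -125 0 255")

```text
time: 47.78
ee_pos: [0.5958, -0.011, 0.1727]
tcp_rot: [-179.8, -1.1, 92.3]
wrist_force: [-0.5, 0.5, -1.3]
opening: 0.057
grasp_force: 33.1
```

Run:
```python
from h import *
print(go((.420,.383,.15),89),go((.420,.383,.0035)))
```

```text
(array([ 400.1, -160.1,   30.6]), np.float64(3.3)) (array([ 397.4, -159.6,  177. ]), 0)
```

Emit:
send_rows(targets="58 -23 0 0 255;116 -46 5 0 255;174 -70 10 0 255;232 -93 20 0 255;290 -116 25 0 255;350 -140 25 3 255;398 -160 25 3 255;398 -160 25 3 255;398 -160 25 3 255;398 -160 25 3 255;397 -160 75 3 255;397 -160 125 3 255;397 -160 160 3 255;397 -160 170 3 255;397 -160 174 3 255;397 -160 174 3 255;397 -160 174 3 255")

```text
time: 49.9
ee_pos: [0.4214, 0.3831, 0.009]
tcp_rot: [-180.0, -1.1, 89.2]
wrist_force: [-0.2, 1.0, -1.2]
opening: 0.0567
grasp_force: 33.0
```

Emit:
send_rows(targets="0 0 2 0 255;0 0 3 0 255;0 0 3 0 255;0 0 3 0 80;0 0 3 0 80;0 0 3 0 80;0 0 3 0 80;0 0 -50 0 80;0 0 -110 0 0;0 0 -165 0 0;0 0 -165 0 0;0 0 -165 0 0")

```text
time: 51.4
ee_pos: [0.4209, 0.3795, 0.1721]
tcp_rot: [-179.9, -1.0, 89.3]
wrist_force: [-0.4, 0.1, -0.1]
opening: 0.0851
grasp_force: 0.0
```

Run:
```python
from h import *
snap('wrist','w16');P=np.load('pics/w16.npy');print(P.round(4))
lid(P,'w16',(.420,.383,.080),46)
print(go((.599,-.109,.18),92.2),go((.599,-.109,.0475)))
```

```text
[ 4.209000e-01  3.795000e-01  1.721000e-01 -1.798798e+02 -1.031600e+00
  8.925060e+01]
pred 278 194
[278.5        190.5         32.20000076] [0.42059478 0.38654298]
[269.5        188.5         40.09999847] [0.41289936 0.38841658]
[278.5        204.5         40.09999847] [0.4204208  0.37397076]
[278.5        177.5         26.39999962] [0.42075184 0.39796796]
232 148 
.-++********+*****+***++++++++++++*+******++++++++
.-++*************+==--:::::::---==+=++*+**++++++++
.-++***********+=-:---:::::::::-::-=++++++++++++++
.:=+*********+=--:.....:........::::-=++++++++++++
.:+*********+-::.:::---=====--::...:--=+++++++++++
.:++**+***++-..:-=*############*+=:...:=++++++++++
.:+++*****=::-+####################+=:.-=+++++++++
.:=+*****+::+########################*:.:=++++++++
..=+****+--*##########################*-.-++++++++
..=+****=-*######*###########**##*##****=.==-+++++
..=+****=+######*****#######*********+--+:.::::-==
..=+****+*######*****####*#*******+==:::::.:::::::
..-+**+++*######*******##****+===-::::::::.:::::::
::=+==--=**##*##********=:::::::::::::::::::::::::
:.:------***#******+==---:::::::::::::::::::::::::
...::----=**#****+-:::---::::::::::::::::::.::::::
...:-------==+**=:::::::::::::::::::::::::::::::::
...:---------===========-:::::::::::::::::::::::::
..:::---------===========----::::::::::::::.::::::
...::--===--------==========-:::::::::::::::::::::
:.:::-=+=----:::::::::-----:::::::::::::::::::::::
:.:=++=---:::.:::::::::::::..:::::.::::::::.:::::.
=.:=++--::::..::::::::::::::::::.:.:::::::::::::::
=.:=++=::::::.::::::::::::::::::.:.:::::.:::::::::
+.:==-::..:::.::::::::::::::::::.:::::::.:.:::::::
(array([-485.6,  184.7,  -17.5]), np.float64(-2.9)) (array([-487.9,  185.1,  114.9]), 0)
```

Emit:
send_rows(targets="-60 22 -17 0 0;-120 45 -17 0 0;-180 68 -17 0 0;-240 91 -17 -3 0;-300 114 -17 -3 0;-360 137 -17 -3 0;-420 160 -17 -3 0;-480 183 -17 -3 0;-487 185 -17 -3 0;-487 185 -17 -3 0;-487 185 -17 -3 0;-488 185 40 -3 0;-489 185 90 -3 0;-489 185 114 -3 0;-489 185 114 -3 0;-489 185 114 -3 255;-489 185 114 -3 255;-489 185 114 -3 255;-489 185 114 -3 255;-489 185 114 -3 255")

```text
time: 53.95
ee_pos: [0.6005, -0.1094, 0.0516]
tcp_rot: [179.9, -1.1, 92.3]
wrist_force: [-0.3, 2.3, 6.7]
opening: 0.057
grasp_force: 32.2
```

Emit:
send_rows(targets="0 0 0 0 255;0 0 -30 0 255;0 0 -80 0 255;0 0 -125 0 255;0 0 -125 0 255;0 0 -125 0 255;0 0 -125 0 255")

```text
time: 54.82
ee_pos: [0.599, -0.1119, 0.1727]
tcp_rot: [-179.8, -1.1, 92.2]
wrist_force: [-0.8, -0.1, -2.1]
opening: 0.0566
grasp_force: 33.7
```

Run:
```python
from h import *
print(go((.510,.291,.15),89),go((.510,.291,.0055)))
```

```text
(array([405.5, -73. ,  30.6]), np.float64(3.2)) (array([402.8, -72.5, 175.1]), 0)
```

Emit:
send_rows(targets="58 -10 0 0 255;116 -21 5 0 255;174 -31 10 0 255;232 -42 20 0 255;290 -52 25 0 255;350 -63 25 3 255;403 -73 25 3 255;403 -73 25 3 255;403 -73 25 3 255;403 -73 25 3 255;402 -73 75 3 255;402 -73 125 3 255;402 -73 160 3 255;402 -73 172 3 255;402 -73 177 3 255;402 -73 177 3 255;402 -73 177 3 255")

```text
time: 56.95
ee_pos: [0.5117, 0.2901, 0.0066]
tcp_rot: [180.0, -1.1, 89.2]
wrist_force: [-1.9, -1.0, 5.3]
opening: 0.0571
grasp_force: 34.2
```

Contact with the floor. I'll release, rise and check.

Emit:
send_rows(targets="0 0 0 0 60;0 0 0 0 60;0 0 0 0 60;0 0 0 0 60;0 0 -50 0 60;0 0 -110 0 0;0 0 -165 0 0;0 0 -165 0 0;0 0 -165 0 0")

```text
time: 58.08
ee_pos: [0.5108, 0.287, 0.1693]
tcp_rot: [-179.9, -1.0, 89.3]
wrist_force: [-0.1, 0.4, -1.0]
opening: 0.0853
grasp_force: 0.0
```

Run:
```python
from h import *
snap('wrist','w17');P=np.load('pics/w17.npy');print(P.round(4))
lid(P,'w17',(.511,.291,.080),46,2)
print(go((.4885,.0365,.16),182.3),go((.4885,.0365,.056),182.3))
```

```text
[ 5.108000e-01  2.870000e-01  1.693000e-01 -1.798793e+02 -1.037400e+00
  8.925580e+01]
pred 279 195
[280.5        193.5         31.10000038] [0.51211732 0.29215323]
[280.5        177.5         26.39999962] [0.51228594 0.30610022]
233 149 
***********************++=++++*+*+++***********+++
******************+==--:::::::--==++++********++++
***************+=-:----::-:::::--:--=+++++++++++++
**************+---:....::::::....::---++++++++++++
*************=-:.:::--==+=====-:::..:--+++++++++++
***********+=:.::=**#%%%%%%%%%%##*=-:..-=+++++++++
***#*******+::-+#%%%%%%%%%%%%%%%%%%%*-:.:=++++++++
**********=.-*#%%%%%%%%%%%%%%%%%%%%%%#*=.-++++++++
**********:-#%%%%%%%%%%%################=:--:+++++
*********==##########%###################+.:::-=++
*********-*###############################-.::::-=
*********+################################=:::::::
******===+################*+++++++++++#++=::::::::
+*+-:::::=##########*++=---:::::::::::--:::::::::.
:::::::::-*#######*==::::::::::::::::::::::::::::.
::::::::::+####*=-:::::::::::::::::::::::::::::::.
:::::::::::::--::::::::::::::::::::::::::::::::::.
:::::::::::::::::::::::::::::::::::::::::::::::::.
:::::::::::::::::::::::::::::::::::::::::::::::::.
:::::::::::::::::::::::::::::::::::::::::::::::::.
....................::::::::::::..................
:::--::::::::::::::::::::.........................
-----:::::::::::::::::::::::::::::::::::::::::::::
--------------------------------------------------
--------------------------------------------------
(array([-250.7,  -18.6,    4.2]), np.float64(-93.0)) (array([-252.5,  -18.3,  108.1]), np.float64(-93.0))
```

Emit:
send_rows(targets="-60 -4 4 -10 0;-120 -8 4 -20 0;-180 -13 4 -30 0;-240 -18 4 -40 0;-251 -19 4 -50 0;-251 -19 4 -60 0;-251 -19 4 -70 0;-251 -19 4 -80 0;-251 -19 4 -93 0;-251 -19 4 -93 0;-251 -19 4 -93 0;-251 -19 4 -93 0")

```text
time: 59.62
ee_pos: [0.4881, 0.0364, 0.1604]
tcp_rot: [179.0, -0.1, -177.8]
wrist_force: [0.3, -0.6, 0.7]
opening: 0.0853
grasp_force: 0.0
```

Run:
```python
from h import *
print(go((.489,.037,.056),182.3))
```

```text
(array([ -1.1,  -1.3, 104.4]), np.float64(-0.1))
```

Emit:
send_rows(targets="-1 -1 50 0 0;-1 -1 90 0 0;-1 -1 104 0 0;-1 -1 104 0 0;-1 -1 104 0 255;-1 -1 104 0 255;-1 -1 104 0 255;-1 -1 104 0 255;-1 -1 104 0 255;-1 -1 104 0 255;-1 -15 104 0 255;-1 -30 104 0 255;-1 -40 104 0 255;-1 -44 104 0 255;-1 -44 104 0 255", newtons=20)

```text
time: 61.5
ee_pos: [0.4916, -0.0061, 0.0577]
tcp_rot: [179.0, 0.0, -177.8]
wrist_force: [-1.9, -2.4, 12.0]
opening: 0.0194
grasp_force: 25.1
```

Emit:
send_rows(targets="0 -2 -1 0 255;0 -4 -1 0 255;0 -5 -1 0 255;0 -5 -1 0 255")

```text
time: 62.0
ee_pos: [0.4916, -0.0107, 0.0578]
tcp_rot: [179.0, 0.0, -177.7]
wrist_force: [0.0, 0.3, 5.5]
opening: 0.0194
grasp_force: 24.4
```

Emit:
send_rows(targets="0 -1 0 0 255;0 -2 0 0 255;0 -3 0 0 255;0 -3 0 0 255")

```text
time: 62.5
ee_pos: [0.4917, -0.0119, 0.0578]
tcp_rot: [178.7, 0.0, -177.7]
wrist_force: [-0.7, 9.9, 6.5]
opening: 0.0196
grasp_force: 24.3
```

It hit the end stop (9.9 N). I'll release, rise and check.

Emit:
send_rows(targets="0 0 0 0 0;0 0 0 0 0;0 0 0 0 0;0 0 0 0 0;0 0 0 0 0;0 0 -60 0 0;0 0 -120 0 0;0 0 -140 0 0;0 0 -140 0 0;0 0 -140 0 0;0 0 -140 0 0")

```text
time: 63.88
ee_pos: [0.491, -0.0162, 0.1957]
tcp_rot: [178.9, -0.2, -177.7]
wrist_force: [0.2, 0.5, 0.3]
opening: 0.0851
grasp_force: 0.0
```

Run:
```python
from h import *
np.set_printoptions(precision=4,suppress=True)
im=snap('wrist','w18');P=np.load('pics/w18.npy');print(P)
p=proj('wrist',(.4905,-.0125,.1045),P).round().astype(int);b=proj('wrist',(.477,-.0125,.0655),P).round();print(p,b)
print('\n'.join(''.join(' .:-=+*#%@'[min(v//22,9)] for v in q) for q in im.max(2)[p[1]-40:p[1]+20:3,p[0]-45:p[0]+46:2]))
s=snap('side','s18');hs=cv2.cvtColor(s,cv2.COLOR_BGR2HSV)
for n,q in dict(B=(.512,.382,.08),A=(.42,.385,.08),C=(.512,.291,.08)).items(): print(n,s[tuple(proj('side',q).round().astype(int)[::-1])] if proj('side',q)[1]<420 else proj('side',q))
```

```text
[   0.491    -0.0162    0.1957  178.9433   -0.1876 -177.7444]
[283 197] [282. 172.]
:............=================================
:..............===============================
:...............:::::::::--------------:------
:........:::::::+*********************++++++++
:........:------#%%%%%%%%%%%%%%###############
:........:------#%%%%%%%%%#%%%%%%%############
:........:-------          #%%%%%%%%%#########
:........:-------          +%%%%##############
::.......:------:           ################**
::.......:------:  .......                   .
::.......:------:   .......                   
::.......:------:           ::-:--:-::::::=###
::.......:------:           :-------------=###
::.......:------:           :---:::::-::-:-=##
::.......:-------           :--------------###
::.......:-------           #--------------###
:................           ===...============
:................           ==================
.................=-.......-===================
................==============================
B [167 173 175]
A [166 172 174]
C [169 175 178]
```

The grip covers the slot's home end and all three lids are in place in the carton.

```bash
python3 -c "
from workcell import ticket
print(ticket.job_done())"
```

```text
the job is handed in; nothing more can be done
None
```

The job is handed in: the slider was set at the pointer, three jars stood on their windows (within about 2 mm) before start was pressed fully and let up, then they were packed in the carton and the slider returned home, at about 64 s on the robot clock; no verdict came back.

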